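# Pack glass pots in a transit tray and fit the hold-down board

### The arm

A 6-joint arm with a two-finger parallel gripper is mounted at the origin on the work surface. World frame = base frame: x ahead of the robot, y to its left, z up, the work surface at z = 0. Lengths are in m, angles in rad, forces in N, time in s.
With the tool pointing down it reaches from about 0.25 to 0.8 m from the base axis. Payload 8.5 kg.
Tool frame: the origin (TCP) lies at the very end of the fingers, on their centre line; the grasp point (between the pads) lies 19 mm behind it; z points along the fingers, y is the direction in which the jaws open and shut (so a half turn about z gives the same grasp; the last joint's range is limited). The gripper opens to 85 mm and grips with 20 to 120 N. Pads are 22 mm wide; open, the fingers measure 114 mm over their backs; the gripper's body (76 mm by 85 mm) begins 54 mm behind the grasp point. The pads swing forward as they close: fully open they stand 13 mm farther back than shut.
Start: joints at [1.333, 0.238, -0.013, 1.319, 0, 1.571], TCP at [0.124, 0.51, 0.231] pointing down, gripper open.
Joint ranges: [-2.66, 2.66], [-1.03, 1.9], [-1.14, 1.46], [-1.82, 2.27], [-1.45, 1.34], [-3.14, 3.14]. Speed limits (rad/s): [2.22, 2.22, 2.79, 3.14, 3.14, 3.14].

### API

Orientations are given as [roll, pitch, yaw] about the fixed x, y, z axes, in that order (R = Rz(yaw) Ry(pitch) Rx(roll)).
In Python, from bench import bot, get_image, hand_in gives the robot as it stands.
- The arm moves only by the shell command python3 -m inch 'ROWS' [FORCE]. ROWS is a JSON object of lists of equal length, an entry for each row: "turn": the turn, a rotation vector about the tool's x, y, z in rad, a list of three; "slide": the shift along the tool's x, y, z in mm, a list of three; "grip": the finger opening in mm, from 0 to 85.4. In form: {"turn": [[ax, ay, az], ...], "slide": [[tx, ty, tz], ...], "grip": [grip, ...]}. A call has 1 to 10 rows; each row shifts and turns the commanded pose from where the row before left it, along the tool's axes as they then stand; what a row does not reach is not made up. A row lasts 1/10 s, in which the tool goes at most 50 mm and 8.59 degrees, less where a joint would pass 70% of its speed; a pose out of reach is approached as far as the arm can. A call is refused whole if a number of a shift passes 50 or a number of a turn 0.15, either way. A call with a gripper value outside its range is refused whole. The fingers move at their own pace and stop on an object; FORCE is the grip in N (left out, the last holds). Time passes only in rows, so rows that do not move let the fingers close. It gives the time, the measured TCP pose, the force and the opening at its end, in the units of the state.
- bot.read_state(): the state, without advancing time (a new reading comes with each control period).
- get_image(name): name is "scene" or "side" or "wrist"; returns a dict with "color" (420x560x3 uint8, red, green, blue), "mtx" (3x3 intrinsics, pixels), "position" and "rotation" of the camera in the world. Camera axes: x right, y up, looking along -z (the intrinsics and any distortion apply to the point x, -y, -z); pixel columns grow to the right and rows downward; lengths in m; the calibration is good to about 2 mm. A picture is of the moment at which its call begins. There is no depth.
- hand_in(): hands the job in, once; it reports no verdict.
The state is a dict: "time_s": time; "joints": joint angles; "qd": joint speeds; "tau": joint torques, N m; "ee_pos": TCP position; "orientation": TCP orientation; "wrist_force": force on the tool from outside, world axes, zero at the start; "torque": the same for the moment, N m; "opening": finger opening in m.
Only numpy, scipy, OpenCV 4.12 (cv2) and the standard library are available. Lean on these libraries where they do the work, as an engineer would, in place of code of your own. Each camera call takes 0.05 s, during which the arm holds its last target.

### The job

First take the brass pipe fitting out of the wooden transit tray and put it in the black crate. Then stand all the little glass pots upright in the tray, each centred on a ring mark of its own and so that at least one of the two long rows of three marks is full, and only then lower the hold-down board onto the tray, its two holes over the two steel pins, until it lies flush on both end blocks. Leave the tin and the parcel alone, and let go of everything.

Things in the scene. Friction and masses are not known exactly. Their poses are not given: they have to be found in the camera images.
- tray: Plywood tray fixed to the table, 156 (x) by 276 (y) mm, maybe turned a little. Origin: centre of its underside, z up. Floor 8 mm thick; lips 6 mm wide along the long sides stand 4 mm above the floor. End blocks fill y = 114 to 138 and -114 to -138 mm, full width, tops 48 mm above the table. Six dark ring marks 49 mm wide on the floor: two long rows, x = +36 and -36 mm, of three, y = -68, 0, 68 mm.
- pin0 (a point): Tip of a steel pin standing on the middle of an end block of the tray (tray x = 0, y = -126 mm): 10 mm in diameter, 18 mm tall, its top 6 mm tapering to 5 mm; tip 66 mm above the table.
- pin1 (a point): Tip of a steel pin standing on the middle of an end block of the tray (tray x = 0, y = 126 mm): 10 mm in diameter, 18 mm tall, its top 6 mm tapering to 5 mm; tip 66 mm above the table.
- board: Hold-down board: loose plywood plate 140 (x) by 276 (y) by 8 mm, about 0.35 kg, either way round. Origin: centre of underside, z up. On top, central: a dark wooden grip bar 18 (x) by 90 (y) mm, 34 tall (top 42 mm above the underside). Starts flat on the table left or right of the tray, long side away from the robot. Seated, its underside is 48 mm above the table, 8 mm over the pots.
- hole0 (a point): Centre, at the board's underside, of a 14 mm through hole for a pin (board x = 0, y = -126 mm).
- hole1 (a point): Centre, at the board's underside, of a 14 mm through hole for a pin (board x = 0, y = 126 mm).
- sheet: Cardboard sheet, 220 (x) by 150 (y) by 3 mm, fixed to the table on the other side of the tray from the board; the pots start on it. Origin: centre of the underside.
- pot0: Small closed amber-glass pot with an aluminium screw cap: upright cylinder 42 mm in diameter, 32 mm tall, about 0.09 kg. Origin: centre of its underside, z up through the cap. Four to six such pots are present; all alike.
- pot1: Small closed amber-glass pot with an aluminium screw cap: upright cylinder 42 mm in diameter, 32 mm tall, about 0.09 kg. Origin: centre of its underside, z up through the cap. Four to six such pots are present; all alike.
- pot2: Small closed amber-glass pot with an aluminium screw cap: upright cylinder 42 mm in diameter, 32 mm tall, about 0.09 kg. Origin: centre of its underside, z up through the cap. Four to six such pots are present; all alike.
- pot3: Small closed amber-glass pot with an aluminium screw cap: upright cylinder 42 mm in diameter, 32 mm tall, about 0.09 kg. Origin: centre of its underside, z up through the cap. Four to six such pots are present; all alike.
- pot4: Small closed amber-glass pot with an aluminium screw cap: upright cylinder 42 mm in diameter, 32 mm tall, about 0.09 kg. Origin: centre of its underside, z up through the cap. Four to six such pots are present; all alike.
- pot5: Small closed amber-glass pot with an aluminium screw cap: upright cylinder 42 mm in diameter, 32 mm tall, about 0.09 kg. Origin: centre of its underside, z up through the cap. Four to six such pots are present; all alike.
- spot0 (a point): Centre of ring mark 0, on the tray's floor, 8 mm above the table. Marks 0, 1, 2 form one long row, marks 3, 4, 5 the other.
- spot1 (a point): Centre of ring mark 1, on the tray's floor, 8 mm above the table. Marks 0, 1, 2 form one long row, marks 3, 4, 5 the other.
- spot2 (a point): Centre of ring mark 2, on the tray's floor, 8 mm above the table. Marks 0, 1, 2 form one long row, marks 3, 4, 5 the other.
- spot3 (a point): Centre of ring mark 3, on the tray's floor, 8 mm above the table. Marks 0, 1, 2 form one long row, marks 3, 4, 5 the other.
- spot4 (a point): Centre of ring mark 4, on the tray's floor, 8 mm above the table. Marks 0, 1, 2 form one long row, marks 3, 4, 5 the other.
- spot5 (a point): Centre of ring mark 5, on the tray's floor, 8 mm above the table. Marks 0, 1, 2 form one long row, marks 3, 4, 5 the other.
- fitting: Brass pipe fitting left lying in the tray across the marks: a 110 mm long tube, 24 mm in diameter, along its x, with a square nut 32 by 32 mm and 22 mm long near each end (x = +-33 to +-55 mm); about 0.3 kg. Origin: centre of its underside, tube axis 16 mm above it, z up.
- crate: Low open black plastic crate fixed to the table beyond the tray, 150 (x) by 250 (y) mm outside, 55 mm tall, walls and floor 5 mm thick. Origin: centre of the underside.
- tin: Steel tin, 66 mm in diameter and 90 mm tall, at the far left or right. Leave alone. Origin: centre of the underside.
- parcel: Small cardboard parcel, 70 by 100 by 60 mm, at the far left or right. Leave alone. Origin: centre of the underside.
There are look-alikes about, which are no part of the job. What is shaped like the pot2 but pink, red or turquoise is not meant.

How it is judged:
On the way, in this order (a step that is already met when the one before it is completed fails the run):
1. the brass fitting lies in the crate (x of fitting in the frame of crate between -0.07 and 0.07 m and y of fitting in the frame of crate between -0.12 and 0.12 m and z of fitting in the frame of crate between -0.005 and 0.045 m), for 0.2 s.
2. every pot stands upright on a ring mark of its own, one long row being full ((distance between pot0 and spot0 below 0.01 m or distance between pot0 and spot1 below 0.01 m or distance between pot0 and spot2 below 0.01 m or distance between pot0 and spot3 below 0.01 m or distance between pot0 and spot4 below 0.01 m or distance between pot0 and spot5 below 0.01 m) and angle between each of pot0, pot1, pot2, pot3, pot4, pot5's own z axis and vertical below 0.15 rad and (distance between pot1 and spot0 below 0.01 m or distance between pot1 and spot1 below 0.01 m or distance between pot1 and spot2 below 0.01 m or distance between pot1 and spot3 below 0.01 m or distance between pot1 and spot4 below 0.01 m or distance between pot1 and spot5 below 0.01 m) and (distance between pot2 and spot0 below 0.01 m or distance between pot2 and spot1 below 0.01 m or distance between pot2 and spot2 below 0.01 m or distance between pot2 and spot3 below 0.01 m or distance between pot2 and spot4 below 0.01 m or distance between pot2 and spot5 below 0.01 m) and (distance between pot3 and spot0 below 0.01 m or distance between pot3 and spot1 below 0.01 m or distance between pot3 and spot2 below 0.01 m or distance between pot3 and spot3 below 0.01 m or distance between pot3 and spot4 below 0.01 m or distance between pot3 and spot5 below 0.01 m) and (distance between pot4 and spot0 below 0.01 m or distance between pot4 and spot1 below 0.01 m or distance between pot4 and spot2 below 0.01 m or distance between pot4 and spot3 below 0.01 m or distance between pot4 and spot4 below 0.01 m or distance between pot4 and spot5 below 0.01 m) and (distance between pot5 and spot0 below 0.01 m or distance between pot5 and spot1 below 0.01 m or distance between pot5 and spot2 below 0.01 m or distance between pot5 and spot3 below 0.01 m or distance between pot5 and spot4 below 0.01 m or distance between pot5 and spot5 below 0.01 m) and ((distance between any of pot0, pot1, pot2, pot3, pot4, pot5 and spot0 below 0.01 m and distance between any of pot0, pot1, pot2, pot3, pot4, pot5 and spot1 below 0.01 m and distance between any of pot0, pot1, pot2, pot3, pot4, pot5 and spot2 below 0.01 m) or (distance between any of pot0, pot1, pot2, pot3, pot4, pot5 and spot3 below 0.01 m and distance between any of pot0, pot1, pot2, pot3, pot4, pot5 and spot4 below 0.01 m and distance between any of pot0, pot1, pot2, pot3, pot4, pot5 and spot5 below 0.01 m))), for 0.2 s.
3. the hold-down board sits over both pins, flush on the end blocks (z of board in the frame of tray between 0.044 and 0.0505 m and horizontal distance between board and tray below 0.006 m and angle between the y axis of board and the y axis of tray, either way round below 0.04 rad and angle between the z axis of board and the z axis of tray, either way round below 0.025 rad and angle between board's own z axis and vertical below 0.1 rad), for 0.2 s.
At the end, for the whole second after the job is handed in: Fitting in the crate; every pot present upright (0.15 rad) within 10 mm of a mark's centre, one long row of marks full; board over both pins, flush on the blocks (underside 44 to 50.5 mm above the tray's, centred to 6 mm, level to 0.025 rad); all released and at rest (all of step 1 and all of step 2 and all of step 3 and linear speed of each of board, pot0, pot1, pot2, pot3, pot4, pot5 below 0.02 m/s); the robot touches nothing.
It fails at once if the tin is disturbed (moved more than 30 mm) (distance of tin from where it was at the start of the episode above 0.03 m).
It fails at once if the parcel is disturbed (moved more than 30 mm) (distance of parcel from where it was at the start of the episode above 0.03 m).
Of pot0, pot1, pot2, pot3, pot4, pot5 only 4 to 6 are there at a start; the rules pass over those that are not, and their reading is None.
At some moment in a run one of board, fitting may be knocked a few centimetres aside while the robot is not near it.
Once in a run the grip may slacken for a moment while it holds something.
It also fails if it takes over 210 s, if anything falls off the work surface, if the arm or the gripper's body presses on something with over 40 N, if the wrist force passes 120 N, or if a joint passes its speed limit or range.

## Working session

There is one attempt and no reset: what is moved stays moved. The work goes in short steps, Python scripts to look and compute and a shell command to move; the robot and the scene stay as the last step left them, time stands still between calls to the robot, and variables do not carry over. Pictures are saved under pics/ and viewed, and the job is handed in when it is done.

```bash
ls; mkdir -p pics; python3 - <<'E'
from bench import bot,get_image
import cv2
print(bot.read_state())
for n in ["scene","side","wrist"]:
    im=get_image(n); cv2.imwrite(f"pics/a_{n}.png",im["color"][:,:,::-1]); print(n,im["mtx"].tolist(),im["position"],im["rotation"])
    print([k for k in im])
E
```

```text
pics
{'time_s': 0.0, 'joints': array([ 1.33297292e+00,  2.38796219e-01, -1.42741285e-02,  1.31919055e+00,
        6.52995328e-06,  1.57076990e+00]), 'qd': array([-9.22856220e-05, -9.14723290e-05, -1.02541085e-03, -4.08411137e-04,
        4.96427569e-04, -9.39770973e-05]), 'tau': array([ 3.63825238e-04, -5.38775826e+01,  3.46439123e+01,  1.84299838e-02,
        5.00442866e-05, -2.26134563e-05]), 'ee_pos': array([0.12358237, 0.50981365, 0.23066179]), 'orientation': array([-3.14012808e+00, -6.56864482e-06,  2.90379566e+00]), 'wrist_force': array([-0.06186595, -0.04193835, -0.32671302]), 'torque': array([-0.00466061,  0.04888601, -0.00509685]), 'opening': 0.08534445587819}
scene [[389.04948975260595, 0.0, 281.4579820903798], [0.0, 389.04948975260595, 201.1700848212656], [0.0, 0.0, 1.0]] [ 0.88828121 -0.44180954  0.99929772] [ 0.57455968 -0.01529086  0.65220868]
['color', 'mtx', 'position', 'rotation']
side [[404.41411956726427, 0.0, 274.63488036942624], [0.0, 404.41411956726427, 210.58271876821854], [0.0, 0.0, 1.0]] [0.32030042 0.81194426 0.61195527] [ 0.98182464  0.0183527  -2.8524511 ]
['color', 'mtx', 'position', 'rotation']
wrist [[337.15908499641546, 0.0, 278.492248103265], [0.0, 337.15908499641546, 207.8900088896466], [0.0, 0.0, 1.0]] [0.04709319 0.52868423 0.37296464] [-0.31502831  0.00192831  1.33278726]
['color', 'mtx', 'position', 'rotation']
```

View pics/a_scene.png

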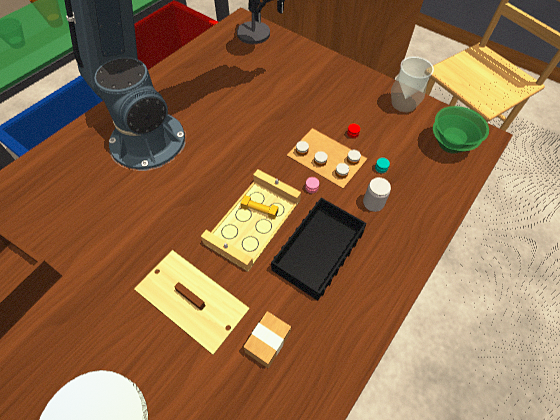

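View pics/a_side.png

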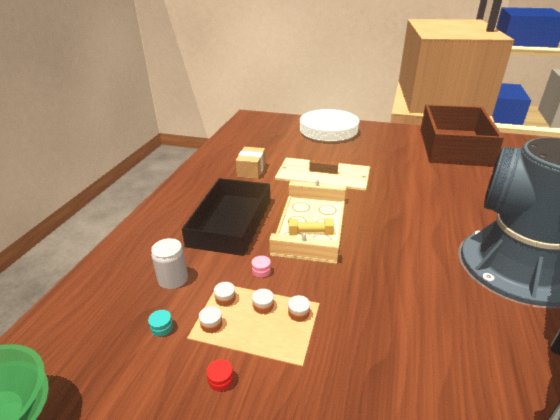

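View pics/a_wrist.png

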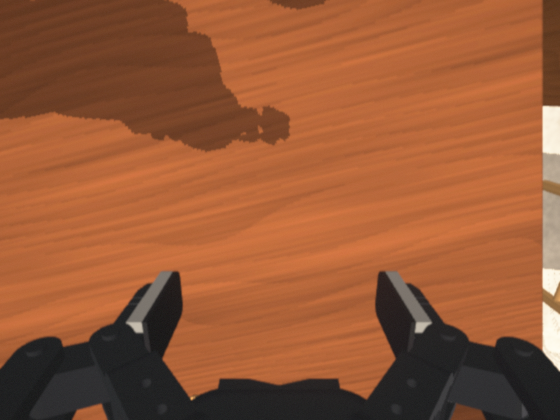

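```bash
cat > h.py <<'E'
import numpy as np, cv2
from scipy.spatial.transform import Rotation as R
from bench import bot,get_image
class V:
    def __init__(s,n):
        im=get_image(n); s.c=im["color"]; s.K=np.array(im["mtx"]); s.p=np.array(im["position"])
        r=np.array(im["rotation"]); s.R=R.from_euler('xyz',r).as_matrix() if r.shape==(3,) else r
        s.hsv=cv2.cvtColor(s.c,cv2.COLOR_RGB2HSV)
    def ray(s,u,v):
        d=np.linalg.inv(s.K)@[u,v,1]; return s.R@[d[0],-d[1],-d[2]]
    def at(s,u,v,z):
        d=s.ray(u,v); return s.p+d*(z-s.p[2])/d[2]
    def px(s,P):
        q=s.R.T@(np.array(P,float)-s.p); q=np.array([q[0],-q[1],-q[2]]); w=s.K@q; return w[:2]/w[2]
    def crop(s,name,x0,y0,x1,y1,k):
        cv2.imwrite(f"pics/{name}.png",cv2.resize(s.c[y0:y1,x0:x1,::-1],None,fx=k,fy=k,interpolation=cv2.INTER_CUBIC))
    def blobs(s,lo,hi,amin=20,roi=None):
        m=cv2.inRange(s.hsv,np.array(lo),np.array(hi))
        if roi:
            k=np.zeros_like(m);k[roi[1]:roi[3],roi[0]:roi[2]]=255;m&=k
        n,_,st,ce=cv2.connectedComponentsWithStats(m)
        return [(ce[i].round(1).tolist(),st[i].tolist()) for i in range(1,n) if st[i,4]>=amin],m
def tri(a,ua,b,ub):
    d1=a.ray(*ua);d2=b.ray(*ub);A=np.stack([d1,-d2],1);t=np.linalg.lstsq(A,b.p-a.p,rcond=None)[0]
    P=a.p+d1*t[0];Q=b.p+d2*t[1];return (P+Q)/2,np.linalg.norm(P-Q)
def toolshift(P):
    s=bot.read_state(); M=R.from_euler('xyz',s['orientation']).as_matrix(); return M.T@(np.array(P)-s['ee_pos'])*1000
E
python3 - <<'E'
from h import *
v=V("scene"); w=V("side")
v.crop("b1",190,120,390,270,4); w.crop("b2",180,170,380,320,4)
v.crop("b3",120,230,280,370,5)
for q in (v,w):print(q.px([0,0,0]),q.px([0.124,.51,.231]))
E
```

```text
[147.6246673  139.74340033] [269.12360828  20.54221992]
[520.10081762 263.70866354] [556.88216453 394.12410248]
```

View pics/b1.png

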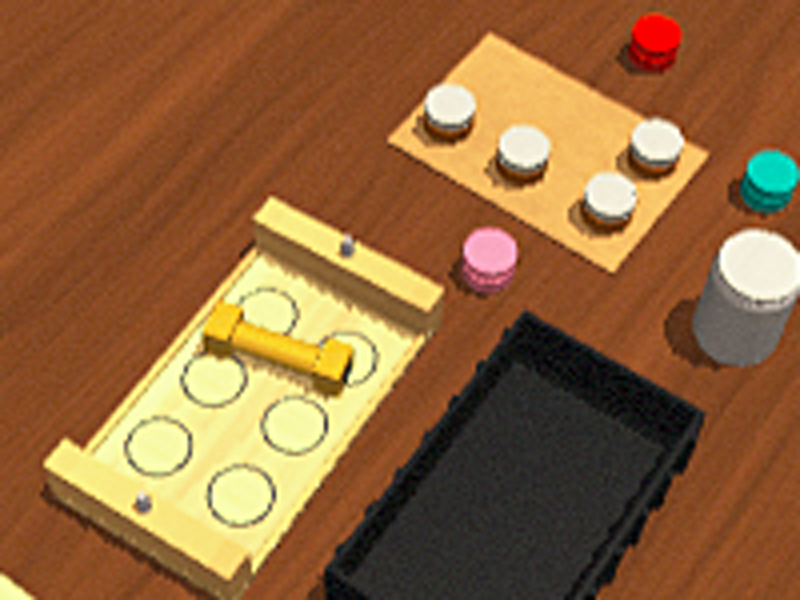

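View pics/b2.png

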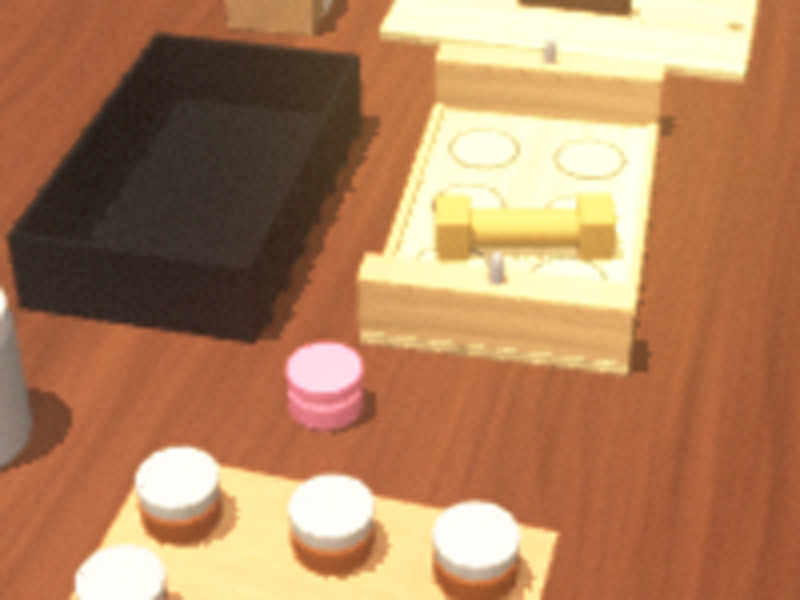

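View pics/b3.png

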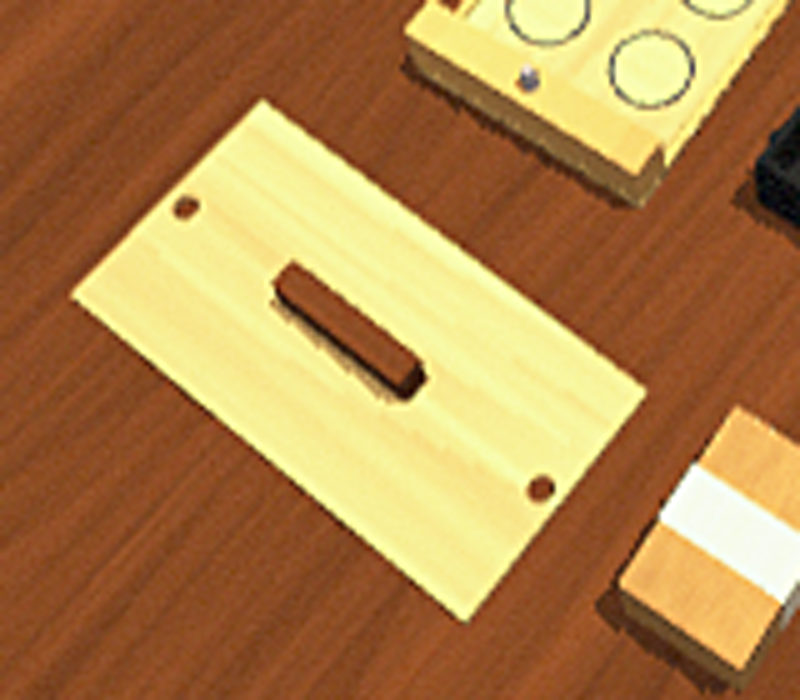

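```bash
python3 - <<'E'
from h import *
np.set_printoptions(precision=4,suppress=True)
v=V("scene"); w=V("side")
p1=tri(v,(276.7,180),w,(304.2,234)); p0=tri(v,(225.5,244.5),w,(317.2,180.5)); print("pins",p1,p0)
for q,a,b in((v,(276.7,180),(225.5,244.5)),(w,(304.2,234),(317.2,180.5))): print(q.at(*a,.066),q.at(*b,.066))
b,m=v.blobs((0,0,150),(179,70,255),40,(285,130,370,185)); 
for c,s in b: print("pot scene",c,s,v.at(*c,.035))
b,m=w.blobs((0,0,150),(179,70,255),40,(190,275,320,340)); 
for c,s in b: print("pot side",c,s,w.at(*c,.035))
# board holes scene (120+x/5,230+y/5)
h=[v.at(120+x/5,230+y/5,.008) for x,y in((186,207),(541,489))]; print("holes",h,np.linalg.norm(h[0]-h[1]))
g=[v.at(120+x/5,230+y/5,.042) for x,y in((283,272),(413,368))]; print("grip top",g)
f=[v.at(190+x/4,120+y/4,.040) for x,y in((224,320),(334,362))]; print("fit",f)
f=[w.at(180+x/4,170+y/4,.040) for x,y in((453,210),(596,207))]; print("fit side",f)
c=[v.at(190+x/4,120+y/4,.055) for x,y in((528,314),(703,412),(328,572))]; print("crate",c)
c=[w.at(180+x/4,170+y/4,.055) for x,y in((155,37),(358,58),(14,238),(260,268))]; print("crate",c)
E
```

```text
pins (array([0.474 , 0.0999, 0.0621]), np.float64(0.0013501972099544482)) (array([ 0.4955, -0.1515,  0.0592]), np.float64(0.0009334554579413914))
[0.4764 0.0978 0.066 ] [ 0.4988 -0.1535  0.066 ]
[0.4724 0.1045 0.066 ] [ 0.4929 -0.1401  0.066 ]
pot scene [302.1, 145.7] [296, 141, 13, 11, 99] [0.4434 0.2757 0.035 ]
pot scene [354.0, 154.6] [348, 150, 13, 10, 104] [0.5967 0.3483 0.035 ]
pot scene [320.5, 156.4] [315, 152, 12, 10, 103] [0.516  0.2756 0.035 ]
pot scene [342.4, 168.1] [336, 163, 13, 11, 110] [0.5968 0.279  0.035 ]
pot side [223.9, 290.0] [214, 282, 21, 18, 289] [0.5932 0.2861 0.035 ]
pot side [262.2, 297.1] [252, 289, 22, 18, 304] [0.5137 0.284  0.035 ]
pot side [298.6, 304.4] [288, 296, 22, 19, 327] [0.441  0.2834 0.035 ]
pot side [209.8, 315.4] [199, 306, 23, 20, 357] [0.5932 0.3542 0.035 ]
holes [array([ 0.383 , -0.3089,  0.008 ]), array([ 0.6347, -0.3044,  0.008 ])] 0.25175172949431535
grip top [array([ 0.4659, -0.3076,  0.042 ]), array([ 0.5533, -0.3035,  0.042 ])]
fit [array([ 0.4383, -0.0001,  0.04  ]), array([0.5243, 0.021 , 0.04  ])]
fit side [array([0.5158, 0.0325, 0.04  ]), array([0.4326, 0.0069, 0.04  ])]
crate [array([0.6161, 0.1328, 0.055 ]), array([0.7591, 0.1402, 0.055 ]), array([ 0.6263, -0.1158,  0.055 ])]
crate [array([ 0.7655, -0.096 ,  0.055 ]), array([ 0.6182, -0.1043,  0.055 ]), array([0.7507, 0.1469, 0.055 ]), array([0.602 , 0.1362, 0.055 ])]
```

```bash
cat >> h.py <<'E'
def plan(P,yaw_deg,n=None):
    s=bot.read_state(); M=R.from_euler('xyz',s['orientation']).as_matrix()
    d=M.T@(np.array(P)-s['ee_pos'])*1000
    # level: target rotation
    T=R.from_euler('xyz',[np.pi,0,np.radians(yaw_deg)]).as_matrix()
    rv=R.from_matrix(M.T@T).as_rotvec()
    n=n or int(np.ceil(np.linalg.norm(d)/40)); k=int(np.ceil(np.linalg.norm(rv)/.14))
    print("slide total",d.round(1),f"-> {n} rows of",(d/n).round(1),"| turn",rv.round(3),f"-> {k} rows of",(rv/max(k,1)).round(4), "| yaw now",np.degrees(s['orientation'][2]).round(2), "t",round(s['time_s'],1))
E
python3 -c "
from h import *
plan([0.475,0.0,0.24],-166)"
```

```text
slide total [-461.6 -413.    -8.7] -> 16 rows of [-28.9 -25.8  -0.5] | turn [-0.    -0.    -0.482] -> 4 rows of [-1.000e-04 -0.000e+00 -1.205e-01] | yaw now 166.37 t 0.3
```

```bash
python3 -m inch '{"slide":[[-30,-26,-0.5],[-30,-26,-0.5],[-30,-26,-0.5],[-30,-26,-0.5],[-30,-26,-0.5],[-30,-26,-0.5],[-30,-26,-0.5],[-30,-26,-0.5]],"turn":[[0,0,0],[0,0,0],[0,0,0],[0,0,0],[0,0,0],[0,0,0],[0,0,0],[0,0,0]],"grip":[85,85,85,85,85,85,85,85]}' 60
python3 -m inch '{"slide":[[-30,-26,-0.5],[-30,-26,-0.5],[-30,-26,-0.5],[-30,-26,-0.5],[-30,-26,-0.5],[-30,-26,-0.5],[-30,-26,-0.5],[0,0,0],[0,0,0]],"turn":[[0,0,0],[0,0,0],[0,0,0],[0,0,0],[0,0,0],[0,0,0],[0,0,0],[0,0,0],[0,0,0]],"grip":[85,85,85,85,85,85,85,85,85]}'
python3 -m inch '{"slide":[[0,0,0],[0,0,0],[0,0,0],[0,0,0],[0,0,0]],"turn":[[0,0,-0.12],[0,0,-0.12],[0,0,-0.12],[0,0,-0.12],[0,0,0]],"grip":[85,85,85,85,85]}'
python3 - <<'E'
from h import *
plan([0.475,0.0,0.24],-166)
w=V("wrist"); cv2.imwrite("pics/c1.png",w.c[:,:,::-1])
E
```

```text
time_s: 1.15
ee_pos: [0.3086, 0.2501, 0.2355]
orientation: [3.141, 0.0, 2.904]
wrist_force: [0.2, 1.1, -0.1]
opening: 0.0848
time_s: 2.05
ee_pos: [0.4692, 0.0244, 0.2385]
orientation: [-3.141, -0.001, 2.902]
wrist_force: [-0.5, -0.5, -0.3]
opening: 0.0853
time_s: 2.55
ee_pos: [0.4684, 0.0262, 0.239]
orientation: [3.142, -0.0, -2.896]
wrist_force: [-0.3, 0.4, -0.0]
opening: 0.0852
slide total [  0. -27.  -1.] -> 1 rows of [  0. -27.  -1.] | turn [ 0.    -0.     0.001] -> 1 rows of [ 0.0001 -0.0001  0.0012] | yaw now -165.93 t 2.5
```

View pics/c1.png

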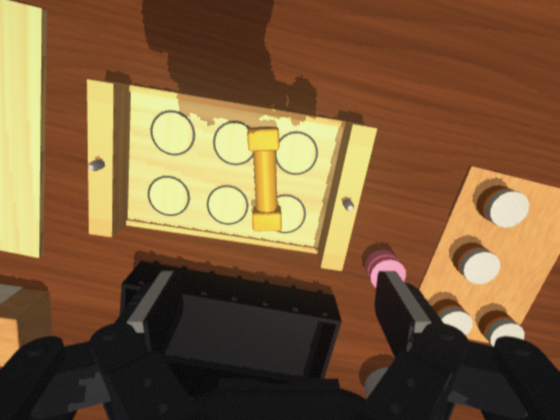

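```bash
cat >> h.py <<'E'
LOC=np.array([[x,y] for x in(-.036,.036) for y in(-.068,0,.068)])
def fit2d(L,W):
    L=np.array(L)[:,:2];W=np.array(W)[:,:2];l=L.mean(0);w=W.mean(0)
    H=(L-l).T@(W-w);a=np.arctan2(H[0,1]-H[1,0],H[0,0]+H[1,1]);c,s=np.cos(a),np.sin(a);Q=np.array([[c,-s],[s,c]])
    t=w-Q@l; return t,np.degrees(a),np.linalg.norm(W-(L@Q.T+t),axis=1)
E
python3 - <<'E'
from h import *
np.set_printoptions(precision=4,suppress=True)
w=V("wrist")
g=cv2.cvtColor(w.c,cv2.COLOR_RGB2GRAY)
m=cv2.adaptiveThreshold(g,255,cv2.ADAPTIVE_THRESH_MEAN_C,cv2.THRESH_BINARY_INV,15,15)
k=np.zeros_like(m);k[85:260,120:340]=255
cs,_=cv2.findContours(m&k,cv2.RETR_LIST,cv2.CHAIN_APPROX_NONE)
for c in cs:
    if len(c)>80:
        e=cv2.fitEllipse(c)
        if 30<min(e[1]) and max(e[1])<60: print(np.array(e[0]),e[1],w.at(*e[0],.008)[:2])
b,m=w.blobs((15,160,120),(28,255,255),50,(230,110,310,240))
print(b); 
ys,xs=np.nonzero(m); 
cs,_=cv2.findContours(m,cv2.RETR_EXTERNAL,cv2.CHAIN_APPROX_NONE); c=max(cs,key=cv2.contourArea)
print(cv2.minAreaRect(c)); cv2.imwrite("pics/m1.png",m)
for n,p in(("n1",(264,140)),("n2",(266,219))): print(n,w.at(*p,.040))
print("pins",w.at(97,163,.066),w.at(348,204,.066))
w.crop("c2",120,80,350,260,3)
E
```

```text
[227.2858 204.7787] (35.6875114440918, 37.89784240722656) [ 0.5206 -0.0228]
[227.2883 204.4948] (39.445987701416016, 41.711647033691406) [ 0.5203 -0.0229]
[168.4249 195.9507] (35.213584899902344, 39.20624542236328) [ 0.5263 -0.0907]
[168.5931 195.8373] (39.218692779541016, 43.53710174560547) [ 0.5261 -0.0905]
[295.7219 152.6279] (38.809940338134766, 40.1497688293457) [0.4432 0.039 ]
[172.1307 132.8176] (38.70854568481445, 42.61979293823242) [ 0.4545 -0.0967]
[172.358 132.621] (43.222084045410156, 47.10195541381836) [ 0.4542 -0.0965]
[([265.0, 178.0], [248, 128, 33, 103, 2446])]
((264.0360107421875, 178.86746215820312), (102.3329849243164, 30.17376136779785), 88.49256896972656)
n1 [0.4342 0.0023 0.04  ]
n2 [0.5154 0.0233 0.04  ]
pins [ 0.4894 -0.1454  0.066 ] [0.4716 0.0965 0.066 ]
```

View pics/c2.png

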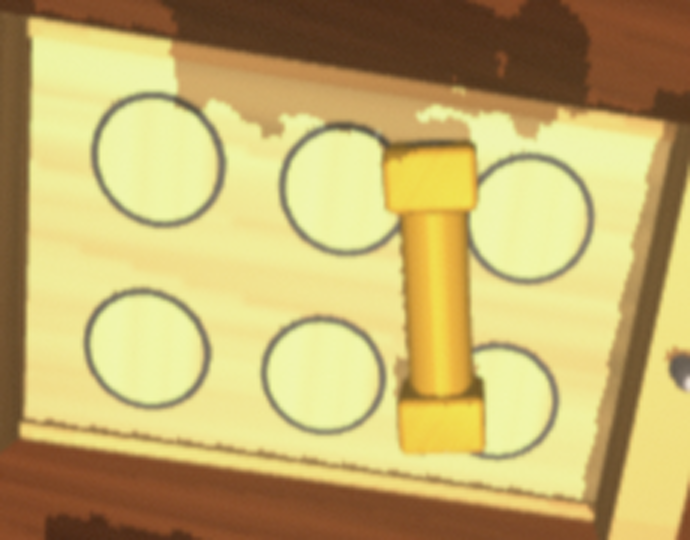

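```bash
python3 - <<'E'
from h import *
print(fit2d([[.036,0],[.036,-.068],[-.036,.068],[-.036,-.068]],[[.5204,-.0228],[.5262,-.0906],[.4432,.039],[.4543,-.0966]]))
plan([.4748,.0128,.06],-165.5)
E
```

```text
(array([ 0.48462167, -0.02580802]), np.float64(4.735098024927551), array([1.05241592e-04, 8.79673267e-05, 6.98143068e-05, 7.79983068e-05]))
slide total [ -2.9 -14.2 178.9] -> 5 rows of [-0.6 -2.8 35.8] | turn [ 0.     0.    -0.013] -> 1 rows of [ 0.      0.     -0.0131] | yaw now -166.25 t 2.6
```

```bash
python3 -m inch '{"slide":[[-0.6,-2.8,35],[-0.6,-2.8,36],[-0.6,-2.8,36],[-0.6,-2.8,36],[-0.6,-2.8,36],[0,0,0],[0,0,0]],"turn":[[0,0,-0.013],[0,0,0],[0,0,0],[0,0,0],[0,0,0],[0,0,0],[0,0,0]],"grip":[85,85,85,85,85,85,85]}'
python3 - <<'E'
from h import *
plan([.4748,.0128,.013],-165.5)
w=V("wrist"); cv2.imwrite("pics/c3.png",w.c[:,:,::-1])
E
```

```text
time_s: 3.35
ee_pos: [0.4752, 0.0126, 0.0603]
orientation: [3.141, -0.001, -2.888]
wrist_force: [0.7, -0.4, 0.7]
opening: 0.0851
slide total [ 0.3  0.3 47.3] -> 2 rows of [ 0.1  0.1 23.6] | turn [ 0.    -0.001  0.001] -> 1 rows of [ 0.0003 -0.0012  0.0007] | yaw now -165.46 t 3.4
```

View pics/c3.png

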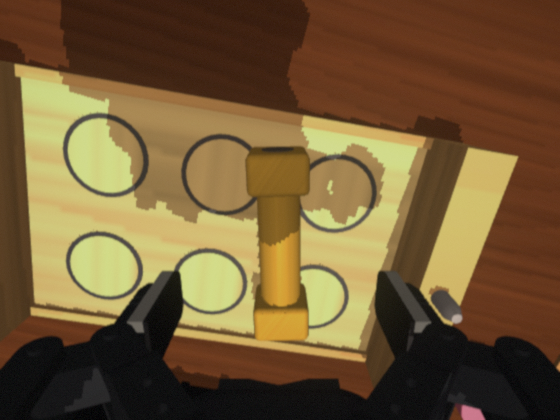

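```bash
python3 -m inch '{"slide":[[0,0,12],[0,0,12],[0,0,12],[0,0,11],[0,0,0],[0,0,0],[0,0,0],[0,0,0],[0,0,0],[0,0,0]],"turn":[[0,0,0],[0,0,0],[0,0,0],[0,0,0],[0,0,0],[0,0,0],[0,0,0],[0,0,0],[0,0,0],[0,0,0]],"grip":[85,85,85,85,85,10,10,10,10,10]}' 80
python3 -m inch '{"slide":[[0,0,0],[0,0,0],[0,0,0],[0,0,0]],"turn":[[0,0,0],[0,0,0],[0,0,0],[0,0,0]],"grip":[10,10,10,10]}'
```

```text
time_s: 4.4
ee_pos: [0.4758, 0.0124, 0.0135]
orientation: [-3.141, 0.001, -2.886]
wrist_force: [-2.4, -0.2, 8.9]
opening: 0.0212
time_s: 4.8
ee_pos: [0.4758, 0.0124, 0.0135]
orientation: [-3.141, 0.001, -2.886]
wrist_force: [-2.4, 0.3, 8.6]
opening: 0.0213
```

```bash
python3 -m inch '{"slide":[[0,0,-10],[0,0,-20],[0,0,-25],[0,0,-25],[0,0,-25],[0,0,-25],[0,0,0],[0,0,0]],"turn":[[0,0,0],[0,0,0],[0,0,0],[0,0,0],[0,0,0],[0,0,0],[0,0,0],[0,0,0]],"grip":[10,10,10,10,10,10,10,10]}'
python3 - <<'E'
from h import *
plan([.687,.015,.144],-165.5)
w=V("wrist"); cv2.imwrite("pics/c4.png",w.c[:,:,::-1])
E
```

```text
time_s: 5.6
ee_pos: [0.4755, 0.0123, 0.1429]
orientation: [-3.141, 0.001, -2.886]
wrist_force: [-0.2, -0.1, -3.5]
opening: 0.0215
slide total [-205.3  -50.8   -1. ] -> 6 rows of [-34.2  -8.5  -0.2] | turn [-0.     0.001  0.002] -> 1 rows of [-0.0002  0.0005  0.0021] | yaw now -165.38 t 5.6
```

View pics/c4.png

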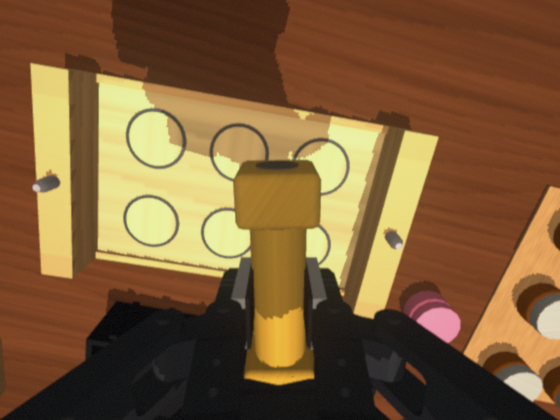

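```bash
python3 -m inch '{"slide":[[-34,-9,0],[-34,-9,0],[-34,-9,0],[-34,-9,0],[-34,-9,0],[-34,-9,0],[0,0,0]],"turn":[[0,0,0],[0,0,0],[0,0,0],[0,0,0],[0,0,0],[0,0,0],[0,0,0]],"grip":[10,10,10,10,10,10,10]}'
python3 - <<'E'
from h import *
print(bot.read_state()['joints'])
v=V("scene"); v.crop("d1",220,140,400,310,4)
E
```

```text
time_s: 6.35
ee_pos: [0.6893, 0.0116, 0.1391]
orientation: [3.141, -0.002, -2.886]
wrist_force: [1.1, 0.0, -3.5]
opening: 0.0214
[ 1.68304839e-02  5.61506962e-01  2.57075580e-01  1.26827143e+00
 -1.62567799e-04 -2.38299614e-01]
```

View pics/d1.png

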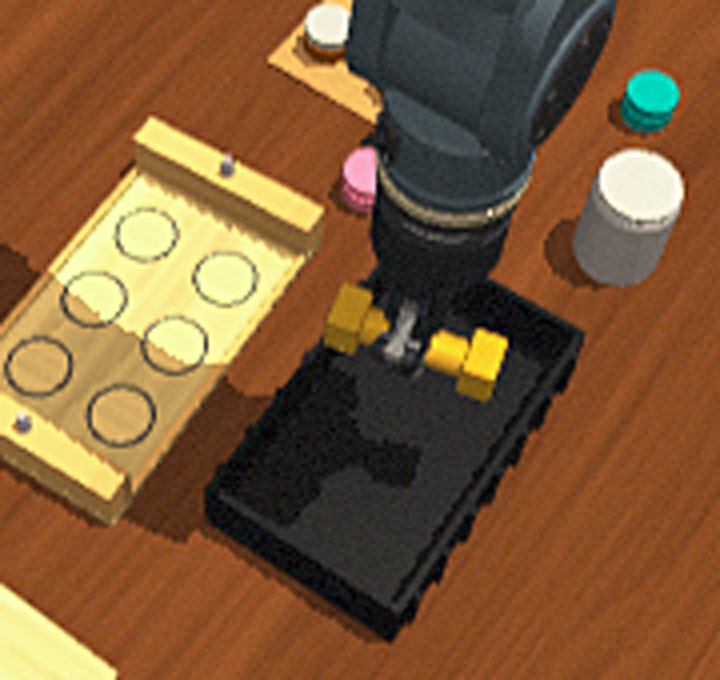

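```bash
python3 -m inch '{"slide":[[0,0,0],[0,0,0],[0,0,0],[0,0,0],[0,0,0],[0,0,0],[0,0,0],[0,0,0]],"turn":[[0,0,-0.14],[0,0,-0.14],[0,0,-0.14],[0,0,-0.14],[0,0,-0.14],[0,0,-0.14],[0,0,-0.14],[0,0,0]],"grip":[10,10,10,10,10,10,10,10]}'
python3 -m inch '{"slide":[[0,0,25],[0,0,25],[0,0,25],[0,0,20],[0,0,15],[0,0,8],[0,0,5],[0,0,0],[0,0,0]],"turn":[[0,0,0],[0,0,0],[0,0,0],[0,0,0],[0,0,0],[0,0,0],[0,0,0],[0,0,0],[0,0,0]],"grip":[10,10,10,10,10,10,10,10,10]}'
python3 -m inch '{"slide":[[0,0,0],[0,0,0],[0,0,0],[0,0,0],[0,0,-15],[0,0,-30],[0,0,-30],[0,0,-30],[0,0,-30],[0,0,0]],"turn":[[0,0,0],[0,0,0],[0,0,0],[0,0,0],[0,0,0],[0,0,0],[0,0,0],[0,0,0],[0,0,0],[0,0,0]],"grip":[50,50,50,50,50,50,50,50,85,85]}'
python3 - <<'E'
from h import *
plan([0.515,0.2,0.24],180)
v=V("wrist"); cv2.imwrite("pics/d2.png",v.c[:,:,::-1])
E
```

```text
time_s: 7.2
ee_pos: [0.6851, 0.0116, 0.1417]
orientation: [3.139, -0.001, -1.904]
wrist_force: [-0.9, -0.4, -2.9]
opening: 0.0215
time_s: 8.1
ee_pos: [0.6869, 0.0116, 0.0205]
orientation: [-3.141, 0.0, -1.907]
wrist_force: [0.2, -0.7, -2.9]
opening: 0.0216
time_s: 9.1
ee_pos: [0.6887, 0.0116, 0.1599]
orientation: [-3.135, 0.002, -1.906]
wrist_force: [0.6, 0.2, 0.1]
opening: 0.0767
slide total [-120.8  225.5  -81.4] -> 7 rows of [-17.3  32.2 -11.6] | turn [-0.005  0.007  1.235] -> 9 rows of [-0.0005  0.0007  0.1372] | yaw now -109.23 t 9.1
```

View pics/d2.png

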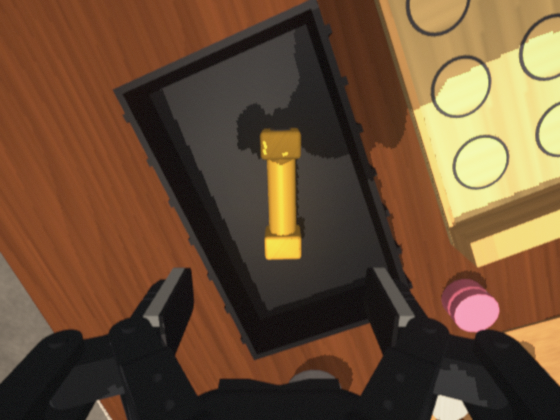

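```bash
python3 -m inch '{"slide":[[0,0,-20],[0,0,-20],[0,0,-20],[0,0,-20],[0,0,0],[0,0,0],[0,0,0],[0,0,0],[0,0,0],[0,0,0]],"turn":[[0,0,0.137],[0,0,0.137],[0,0,0.137],[0,0,0.137],[0,0,0.137],[0,0,0.137],[0,0,0.137],[0,0,0.137],[0,0,0.137],[0,0,0]],"grip":[85,85,85,85,85,85,85,85,85,85]}'
python3 - <<'E'
from h import *
plan([0.49,0.3,0.24],180)
E
```

```text
time_s: 10.15
ee_pos: [0.6862, 0.0116, 0.2336]
orientation: [-3.141, -0.002, -3.141]
wrist_force: [0.2, 0.4, 0.0]
opening: 0.085
slide total [196.2 288.4  -6.1] -> 9 rows of [21.8 32.  -0.7] | turn [-0.    -0.002  0.   ] -> 1 rows of [-0.0001 -0.0017  0.0001] | yaw now -179.99 t 10.2
```

```bash
python3 -m inch '{"slide":[[22,32,-0.5],[22,32,-0.5],[22,32,-0.5],[22,32,-0.5],[22,32,-0.5],[22,32,-0.5],[22,32,-0.5],[22,32,-0.5],[22,32,-0.5],[0,0,0]],"turn":[[0,0,0],[0,0,0],[0,0,0],[0,0,0],[0,0,0],[0,0,0],[0,0,0],[0,0,0],[0,0,0],[0,0,0]],"grip":[85,85,85,85,85,85,85,85,85,85]}'
python3 - <<'E'
from h import *
v=V("wrist"); cv2.imwrite("pics/d3.png",v.c[:,:,::-1])
b,m=v.blobs((0,0,150),(179,70,255),200,(60,60,540,300))
for c,s in b: print(c,s,v.at(*c,.035).round(4))
E
```

```text
time_s: 11.15
ee_pos: [0.4853, 0.3022, 0.2389]
orientation: [3.141, -0.001, -3.131]
wrist_force: [-0.4, -0.1, 0.3]
opening: 0.0848
[254.5, 135.2] [235, 115, 40, 41, 1302] [0.4422 0.2773 0.035 ]
[256.2, 203.4] [238, 185, 38, 38, 1115] [0.5142 0.2783 0.035 ]
[258.7, 270.4] [241, 255, 36, 32, 917] [0.5947 0.2804 0.035 ]
[318.5, 271.0] [301, 255, 36, 33, 928] [0.5947 0.3491 0.035 ]
```

View pics/d3.png

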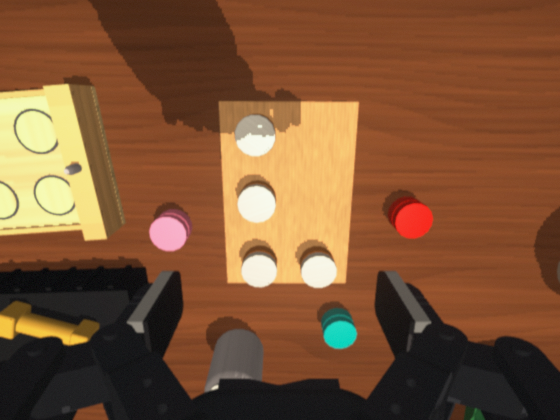

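```bash
python3 -m inch '{"slide":[[0,0,0],[0,0,0],[0,0,0],[0,0,0],[0,0,0],[0,0,0],[0,0,0],[0,0,0],[0,0,0],[0,0,0]],"turn":[[0,0,-0.14],[0,0,-0.14],[0,0,-0.14],[0,0,-0.14],[0,0,-0.14],[0,0,-0.14],[0,0,-0.14],[0,0,-0.14],[0,0,-0.14],[0,0,-0.14]],"grip":[60,60,60,60,60,60,60,60,60,60]}'
python3 - <<'E'
from h import *
v=V("scene"); print("tin",v.at(380,186,.09),v.at(312.5,184.5,.032))
plan([0.5947,0.3491,0.12],-85.3)
E
```

```text
time_s: 12.2
ee_pos: [0.4885, 0.2981, 0.2387]
orientation: [3.141, -0.001, -1.732]
wrist_force: [0.5, -0.4, -0.2]
opening: 0.0596
tin [0.73361951 0.24969305 0.09      ] [0.55783471 0.17133364 0.032     ]
slide total [-66.6 -97.3 118.7] -> 5 rows of [-13.3 -19.5  23.7] | turn [ 0.    -0.001 -0.235] -> 2 rows of [ 0.0002 -0.0004 -0.1173] | yaw now -98.74 t 12.2
```

```bash
python3 -m inch '{"slide":[[-13.3,-19.5,23.5],[-13.3,-19.5,23.5],[-13.3,-19.5,23.5],[-13.3,-19.5,23.5],[-13.3,-19.5,23.5],[0,0,0],[0,0,0],[0,0,0]],"turn":[[0,0,0],[0,0,0],[0,0,0],[0,0,0],[0,0,0],[0,0,-0.117],[0,0,-0.117],[0,0,0]],"grip":[60,60,60,60,60,60,60,60]}'
python3 - <<'E'
from h import *
plan([0.5947,0.3491,0.010],-85.3,5)
v=V("wrist"); cv2.imwrite("pics/d4.png",v.c[:,:,::-1])
b,m=v.blobs((0,0,150),(179,70,255),200,(60,60,540,300))
for c,s in b: print(c,s,v.at(*c,.035).round(4))
E
```

```text
time_s: 13.05
ee_pos: [0.5956, 0.3474, 0.1207]
orientation: [3.14, -0.001, -1.505]
wrist_force: [0.8, 0.2, -0.4]
opening: 0.0598
slide total [ -1.9   0.6 110.7] -> 5 rows of [-0.4  0.1 22.1] | turn [ 0.001 -0.001 -0.016] -> 1 rows of [ 0.0012 -0.0009 -0.0162] | yaw now -86.23 t 13.1
[285.3, 117.6] [254, 85, 63, 66, 3163] [0.5962 0.2796 0.035 ]
[407.5, 122.5] [377, 91, 61, 64, 2979] [0.5158 0.2775 0.035 ]
[514.1, 128.8] [486, 98, 54, 62, 2601] [0.4446 0.2769 0.035 ]
[278.1, 216.9] [250, 191, 57, 53, 2372] [0.5964 0.3487 0.035 ]
```

View pics/d4.png

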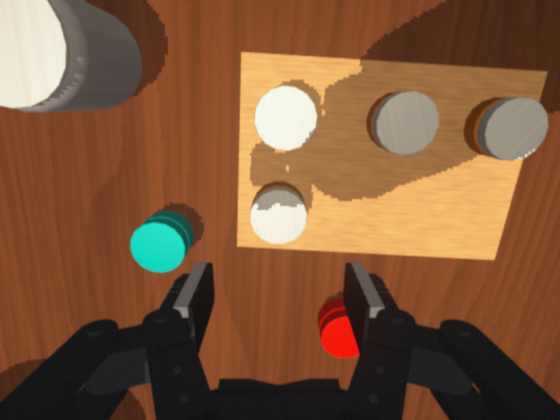

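```bash
python3 -m inch '{"slide":[[-0.3,0,22],[-0.3,0,22],[-0.3,0,22],[-0.3,0,22],[-0.3,0,20],[0,0,0],[0,0,0],[0,0,0],[0,0,0],[0,0,0]],"turn":[[0,0,-0.016],[0,0,0],[0,0,0],[0,0,0],[0,0,0],[0,0,0],[0,0,0],[0,0,0],[0,0,0],[0,0,0]],"grip":[60,60,60,60,60,60,30,30,30,30]}' 50
python3 -m inch '{"slide":[[0,0,0],[0,0,0],[0,0,-10],[0,0,-20],[0,0,-30],[0,0,-30],[0,0,-30],[0,0,-20],[0,0,0]],"turn":[[0,0,0],[0,0,0],[0,0,0],[0,0,0],[0,0,0],[0,0,0],[0,0,0],[0,0,0],[0,0,0]],"grip":[30,30,30,30,30,30,30,30,30]}'
python3 - <<'E'
from h import *
np.set_printoptions(suppress=True,precision=4)
a=np.radians(4.735);Q=np.array([[np.cos(a),-np.sin(a)],[np.sin(a),np.cos(a)]])
for l in LOC: print(l,Q@l+[.48462,-.02581])
plan(list(Q@[.036,-.068]+[.48462,-.02581])+[.15],-85.3)
E
```

```text
time_s: 14.1
ee_pos: [0.5958, 0.3501, 0.0151]
orientation: [-3.14, 0.001, -1.49]
wrist_force: [0.1, -0.4, 4.9]
opening: 0.04
time_s: 15.0
ee_pos: [0.5964, 0.3507, 0.1578]
orientation: [-3.137, 0.002, -1.489]
wrist_force: [0.3, 0.3, -1.1]
opening: 0.04
[-0.036 -0.068] [ 0.4544 -0.0965]
[-0.036  0.   ] [ 0.4487 -0.0288]
[-0.036  0.068] [0.4431 0.039 ]
[ 0.036 -0.068] [ 0.5261 -0.0906]
[0.036 0.   ] [ 0.5205 -0.0228]
[0.036 0.068] [0.5149 0.0449]
slide total [434.1 106.    6.2] -> 12 rows of [36.2  8.8  0.5] | turn [-0.005  0.002 -0.001] -> 1 rows of [-0.0051  0.0024 -0.0007] | yaw now -85.34 t 15.0
```

```bash
python3 -m inch '{"slide":[[36,9,0.5],[36,9,0.5],[36,9,0.5],[36,9,0.5],[36,9,0.5],[36,9,0.5]],"turn":[[0,0,0],[0,0,0],[0,0,0],[0,0,0],[0,0,0],[0,0,0]],"grip":[30,30,30,30,30,30]}'
python3 -m inch '{"slide":[[36,9,0.5],[36,9,0.5],[36,9,0.5],[36,9,0.5],[36,9,0.5],[36,9,0.5],[0,0,0],[0,0,0]],"turn":[[0,0,0],[0,0,0],[0,0,0],[0,0,0],[0,0,0],[0,0,0],[0,0,0],[0,0,0]],"grip":[30,30,30,30,30,30,30,30]}'
python3 - <<'E'
from h import *
plan([.5261,-.0890,.021],-85.3,6)
E
```

```text
time_s: 15.6
ee_pos: [0.5577, 0.1287, 0.1499]
orientation: [3.14, -0.0, -1.489]
wrist_force: [-0.1, 0.3, -0.2]
opening: 0.04
time_s: 16.4
ee_pos: [0.5219, -0.0901, 0.1472]
orientation: [3.14, 0.0, -1.491]
wrist_force: [-0.6, 0.3, 0.2]
opening: 0.0402
slide total [ -0.7  -4.4 126.2] -> 6 rows of [-0.1 -0.7 21. ] | turn [ 0.001  0.    -0.003] -> 1 rows of [ 0.0011  0.0005 -0.0027] | yaw now -85.45 t 16.4
```

```bash
python3 -m inch '{"slide":[[-0.1,-0.7,22],[-0.1,-0.7,22],[-0.1,-0.7,22],[-0.1,-0.8,22],[-0.1,-0.8,20],[-0.1,-0.8,13],[0,0,5],[0,0,0],[0,0,0]],"turn":[[0,0,0],[0,0,0],[0,0,0],[0,0,0],[0,0,0],[0,0,0],[0,0,0],[0,0,0],[0,0,0]],"grip":[30,30,30,30,30,30,30,30,30]}'
python3 - <<'E'
from h import *
plan([.5261,-.0890,.020],-85.3,6)
print(bot.read_state()['wrist_force'])
E
```

```text
time_s: 17.3
ee_pos: [0.5273, -0.0881, 0.0222]
orientation: [-3.141, -0.0, -1.489]
wrist_force: [-0.8, -0.9, -0.2]
opening: 0.0405
slide total [0.8 1.3 2.2] -> 6 rows of [0.1 0.2 0.4] | turn [-0. -0.  0.] -> 1 rows of [-0.0004 -0.0002  0.0001] | yaw now -85.29 t 17.3
[-0.83058694 -0.87722371 -0.24335231]
```

```bash
python3 -m inch '{"slide":[[0.5,1.3,1.5],[0,0,0],[0,0,0],[0,0,0],[0,0,0],[0,0,0],[0,0,-8],[0,0,-20],[0,0,-30],[0,0,0]],"turn":[[0,0,0],[0,0,0],[0,0,0],[0,0,0],[0,0,0],[0,0,0],[0,0,0],[0,0,0],[0,0,0],[0,0,0]],"grip":[30,30,56,56,56,56,56,56,56,56]}'
python3 -m inch '{"slide":[[0,0,-30],[0,0,-30],[-30,0,-20],[-30,0,0],[0,0,0]],"turn":[[0,0,0],[0,0,0],[0,0,0],[0,0,0],[0,0,0]],"grip":[60,60,60,60,60]}'
python3 - <<'E'
from h import *
v=V("wrist"); cv2.imwrite("pics/e1.png",v.c[:,:,::-1])
b,m=v.blobs((0,0,110),(179,80,255),400)
for c,s in b: print(c,s,v.at(*c,.040).round(4))
plan([0.596,0.2800,0.1],-85.3)
E
```

```text
time_s: 18.3
ee_pos: [0.528, -0.0895, 0.0822]
orientation: [-3.136, -0.002, -1.489]
wrist_force: [0.0, -0.7, -0.3]
opening: 0.0559
time_s: 18.8
ee_pos: [0.5208, -0.027, 0.1591]
orientation: [-3.14, 0.001, -1.487]
wrist_force: [-0.3, 0.3, -0.3]
opening: 0.06
[278.3, 119.2] [251, 88, 57, 62, 2648] [ 0.5271 -0.0913  0.04  ]
[278.1, 194.9] [252, 171, 54, 50, 1469] [ 0.5224 -0.0325  0.04  ]
[374.1, 226.7] [329, 173, 71, 111, 2177] [ 0.4407 -0.0118  0.04  ]
[355.7, 202.8] [336, 193, 45, 21, 431] [ 0.4591 -0.0311  0.04  ]
[278.2, 256.4] [254, 241, 50, 45, 616] [0.5178 0.022  0.04  ]
slide total [-300.8 -100.7   58.6] -> 9 rows of [-33.4 -11.2   6.5] | turn [-0.    -0.     0.002] -> 1 rows of [-0.0005 -0.0001  0.0017] | yaw now -85.21 t 18.9
```

View pics/e1.png

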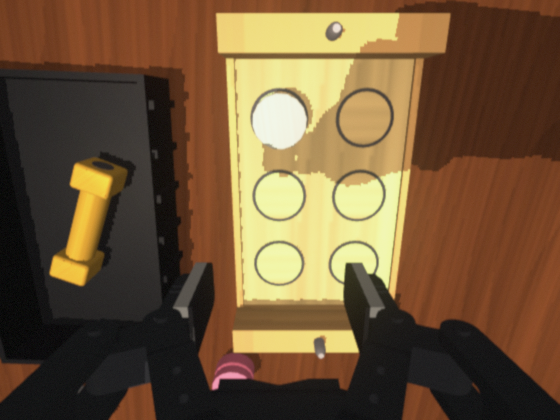

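```bash
python3 -m inch '{"slide":[[-34,-11,6],[-34,-11,6],[-34,-11,6],[-34,-11,6],[-34,-11,6],[-33,-11,6],[-33,-11,6],[-33,-11,6],[-33,-12,6],[0,0,0]],"turn":[[0,0,0],[0,0,0],[0,0,0],[0,0,0],[0,0,0],[0,0,0],[0,0,0],[0,0,0],[0,0,0],[0,0,0]],"grip":[60,60,60,60,60,60,60,60,60,60]}'
python3 - <<'E'
from h import *
v=V("wrist"); cv2.imwrite("pics/e2.png",v.c[:,:,::-1])
b,m=v.blobs((0,0,110),(179,80,255),800,(200,60,540,300))
for c,s in b: print(c,s,v.at(*c,.035).round(4))
plan([0.596,0.2800,0.013],-85.3,5)
E
```

```text
time_s: 19.85
ee_pos: [0.5966, 0.2826, 0.1023]
orientation: [3.141, 0.0, -1.487]
wrist_force: [0.5, -0.0, 0.0]
opening: 0.06
[280.4, 218.7] [250, 188, 61, 62, 2944] [0.5963 0.2785 0.035 ]
[400.0, 225.5] [368, 195, 64, 61, 2905] [0.5166 0.2767 0.035 ]
[505.2, 232.9] [470, 203, 69, 59, 3012] [0.4452 0.276  0.035 ]
slide total [ 0.6 -0.1 89.7] -> 5 rows of [ 0.1 -0.  17.9] | turn [ 0.002 -0.001  0.001] -> 1 rows of [ 0.0016 -0.0009  0.0013] | yaw now -85.22 t 19.9
```

View pics/e2.png

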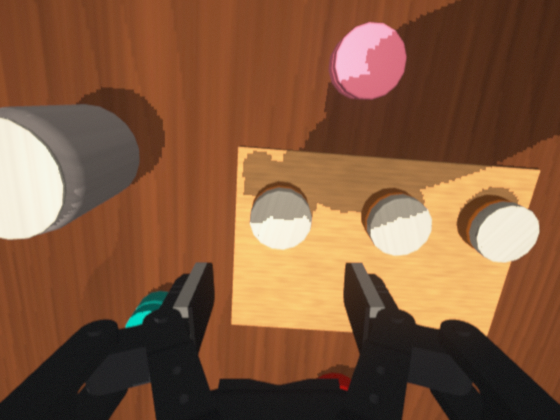

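```bash
python3 -m inch '{"slide":[[0.3,0,20],[0.3,0,20],[0.3,0,20],[0.3,0,18],[0.3,0,11],[0,0,0],[0,0,0],[0,0,0],[0,0,0],[0,0,0]],"turn":[[0,0,0],[0,0,0],[0,0,0],[0,0,0],[0,0,0],[0,0,0],[0,0,0],[0,0,0],[0,0,0],[0,0,0]],"grip":[60,60,60,60,60,60,30,30,30,30]}' 50
python3 -m inch '{"slide":[[0,0,0],[0,0,0],[0,0,-10],[0,0,-20],[0,0,-30],[0,0,-30],[0,0,-30],[0,0,-20],[0,0,0]],"turn":[[0,0,0],[0,0,0],[0,0,0],[0,0,0],[0,0,0],[0,0,0],[0,0,0],[0,0,0],[0,0,0]],"grip":[30,30,30,30,30,30,30,30,30]}'
python3 - <<'E'
from h import *
plan([.5205,-.0228,.15],-85.3)
E
```

```text
time_s: 20.9
ee_pos: [0.5968, 0.2784, 0.0165]
orientation: [-3.14, 0.0, -1.489]
wrist_force: [0.7, -1.7, 5.4]
opening: 0.0402
time_s: 21.8
ee_pos: [0.5974, 0.2791, 0.1592]
orientation: [-3.136, 0.002, -1.489]
wrist_force: [-0.1, 0.0, -0.9]
opening: 0.0402
slide total [294.7 101.3   8.1] -> 8 rows of [36.8 12.7  1. ] | turn [-0.005  0.002 -0.   ] -> 1 rows of [-0.0051  0.002  -0.0004] | yaw now -85.32 t 21.8
```

```bash
python3 -m inch '{"slide":[[37,12.5,1],[37,12.5,1],[37,12.5,1],[37,12.5,1],[37,12.5,1],[37,12.5,1],[37,12.5,1],[36,12.5,1],[0,0,0],[0,0,0]],"turn":[[0,0,0],[0,0,0],[0,0,0],[0,0,0],[0,0,0],[0,0,0],[0,0,0],[0,0,0],[0,0,0],[0,0,0]],"grip":[30,30,30,30,30,30,30,30,30,30]}'
python3 - <<'E'
from h import *
plan([.5205,-.0223,.023],-85.3,6)
E
```

```text
time_s: 22.8
ee_pos: [0.5198, -0.0245, 0.1468]
orientation: [3.141, 0.0, -1.491]
wrist_force: [-0.2, 0.3, -0.7]
opening: 0.0403
slide total [ -2.1  -0.9 123.8] -> 6 rows of [-0.4 -0.2 20.6] | turn [ 0.001  0.    -0.003] -> 1 rows of [ 0.0009  0.0004 -0.0026] | yaw now -85.45 t 22.8
```

```bash
python3 -m inch '{"slide":[[-0.4,0,22],[-0.4,0,22],[-0.4,0,22],[-0.4,0,22],[-0.4,0,20],[0,0,12],[0,0,4],[0,0,0],[0,0,0]],"turn":[[0,0,0],[0,0,0],[0,0,0],[0,0,0],[0,0,0],[0,0,0],[0,0,0],[0,0,0],[0,0,0]],"grip":[30,30,30,30,30,30,30,30,30]}'
python3 - <<'E'
from h import *
plan([.5205,-.0223,.022],-85.3,6)
E
```

```text
time_s: 23.7
ee_pos: [0.5209, -0.0217, 0.024]
orientation: [-3.141, -0.0, -1.489]
wrist_force: [-0.1, -0.2, -1.1]
opening: 0.04
slide total [0.6 0.4 2. ] -> 6 rows of [0.1 0.1 0.3] | turn [-0.001 -0.    -0.   ] -> 1 rows of [-0.001  -0.0002 -0.0003] | yaw now -85.32 t 23.7
```

```bash
python3 -m inch '{"slide":[[0.5,0.4,2],[0,0,0],[0,0,0],[0,0,0],[0,0,0],[0,0,0],[0,0,-8],[0,0,-20],[0,0,-30],[0,0,0]],"turn":[[0,0,0],[0,0,0],[0,0,0],[0,0,0],[0,0,0],[0,0,0],[0,0,0],[0,0,0],[0,0,0],[0,0,0]],"grip":[30,30,56,56,56,56,56,56,56,56]}'
python3 -m inch '{"slide":[[0,0,-30],[0,0,-30],[-30,0,-20],[-30,0,0],[0,0,0]],"turn":[[0,0,0],[0,0,0],[0,0,0],[0,0,0],[0,0,0]],"grip":[60,60,60,60,60]}'
python3 - <<'E'
from h import *
v=V("wrist"); cv2.imwrite("pics/e3.png",v.c[:,:,::-1])
b,m=v.blobs((0,0,110),(179,80,255),1200)
for c,s in b: print(c,s,v.at(*c,.040).round(4))
plan([0.5166,0.2770,0.1],-85.3)
E
```

```text
time_s: 24.7
ee_pos: [0.5222, -0.0225, 0.0831]
orientation: [-3.136, -0.001, -1.489]
wrist_force: [1.4, -0.9, 0.8]
opening: 0.0561
time_s: 25.2
ee_pos: [0.5151, 0.0398, 0.1601]
orientation: [-3.14, 0.001, -1.487]
wrist_force: [0.2, -0.4, -0.1]
opening: 0.0597
[278.3, 27.6] [248, 0, 62, 64, 3113] [ 0.5266 -0.0861  0.04  ]
[277.7, 122.3] [250, 89, 58, 64, 2635] [ 0.5217 -0.0222  0.04  ]
slide total [-237.5  -21.6   59.5] -> 7 rows of [-33.9  -3.1   8.5] | turn [-0.    -0.     0.002] -> 1 rows of [-0.0004 -0.0001  0.0018] | yaw now -85.2 t 25.2
```

View pics/e3.png

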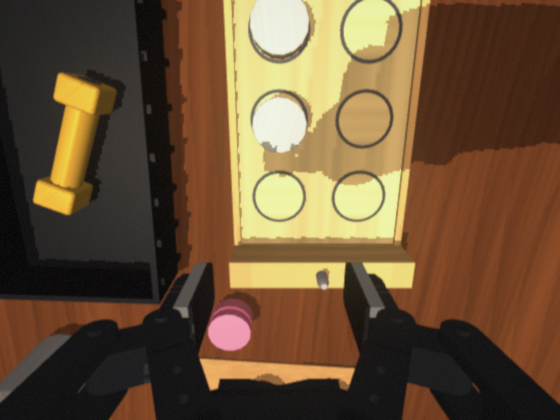

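```bash
python3 -m inch '{"slide":[[-34,-3,8],[-34,-3,8],[-34,-3,8],[-34,-3,8],[-34,-3,8],[-34,-3,9],[-33,-3,9],[0,0,0]],"turn":[[0,0,0],[0,0,0],[0,0,0],[0,0,0],[0,0,0],[0,0,0],[0,0,0],[0,0,0]],"grip":[60,60,60,60,60,60,60,60]}'
python3 - <<'E'
from h import *
v=V("wrist"); cv2.imwrite("pics/e4.png",v.c[:,:,::-1])
b,m=v.blobs((0,0,110),(179,80,255),800,(200,60,540,300))
for c,s in b: print(c,s,v.at(*c,.035).round(4))
plan([0.516,0.2770,0.014],-85.3,5)
E
```

```text
time_s: 26.05
ee_pos: [0.5162, 0.2776, 0.0994]
orientation: [3.14, -0.0, -1.487]
wrist_force: [-0.1, 0.5, -0.1]
opening: 0.0599
[232.4, 74.4] [200, 60, 66, 35, 1854] [0.5508 0.1875 0.035 ]
[280.5, 224.3] [250, 194, 62, 61, 2999] [0.5156 0.2764 0.035 ]
[389.4, 231.9] [357, 201, 65, 61, 2938] [0.4435 0.2757 0.035 ]
slide total [-1.2 -0.1 85.9] -> 5 rows of [-0.2 -0.  17.2] | turn [ 0.002 -0.001  0.002] -> 1 rows of [ 0.0019 -0.0011  0.0015] | yaw now -85.21 t 26.1
```

View pics/e4.png

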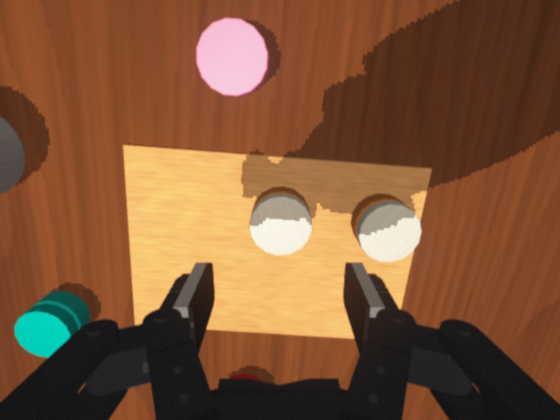

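```bash
python3 -m inch '{"slide":[[0,0,20],[0,0,20],[0,0,20],[0,0,16],[0,0,9],[0,0,0],[0,0,0],[0,0,0],[0,0,0],[0,0,0]],"turn":[[0,0,0],[0,0,0],[0,0,0],[0,0,0],[0,0,0],[0,0,0],[0,0,0],[0,0,0],[0,0,0],[0,0,0]],"grip":[60,60,60,60,60,60,30,30,30,30]}' 50
python3 -m inch '{"slide":[[0,0,0],[0,0,0],[0,0,-10],[0,0,-20],[0,0,-30],[0,0,-30],[0,0,-30],[0,0,-20],[0,0,0]],"turn":[[0,0,0],[0,0,0],[0,0,0],[0,0,0],[0,0,0],[0,0,0],[0,0,0],[0,0,0],[0,0,0]],"grip":[30,30,30,30,30,30,30,30,30]}'
python3 - <<'E'
from h import *
plan([.5149,.0449,.15],-85.3)
E
```

```text
time_s: 27.1
ee_pos: [0.5174, 0.2754, 0.0174]
orientation: [-3.14, 0.0, -1.489]
wrist_force: [-0.5, -2.6, 6.1]
opening: 0.0405
time_s: 28.0
ee_pos: [0.518, 0.2762, 0.16]
orientation: [-3.137, 0.002, -1.489]
wrist_force: [0.0, 0.2, 0.4]
opening: 0.0401
slide total [230.3  22.    9.3] -> 6 rows of [38.4  3.7  1.6] | turn [-0.005  0.002 -0.   ] -> 1 rows of [-0.005   0.0022 -0.0004] | yaw now -85.32 t 28.0
```

```bash
python3 -m inch '{"slide":[[38,3.5,1],[38,3.5,1],[38,3.5,1],[38,3.5,1],[38,3.5,1],[38,3.5,1],[0,0,0],[0,0,0]],"turn":[[0,0,0],[0,0,0],[0,0,0],[0,0,0],[0,0,0],[0,0,0],[0,0,0],[0,0,0]],"grip":[30,30,30,30,30,30,30,30]}'
python3 - <<'E'
from h import *
plan([.5149,.0449,.024],-85.3,6)
E
```

```text
time_s: 28.8
ee_pos: [0.5138, 0.0456, 0.1498]
orientation: [3.141, 0.0, -1.491]
wrist_force: [0.5, -0.2, -1.3]
opening: 0.04
slide total [  0.8  -1.2 125.8] -> 6 rows of [ 0.1 -0.2 21. ] | turn [ 0.001  0.    -0.003] -> 1 rows of [ 0.001   0.0003 -0.0027] | yaw now -85.45 t 28.8
```

```bash
python3 -m inch '{"slide":[[0.4,0,22],[0.4,0,22],[0.4,0,22],[0.4,0,22],[0.4,0,20],[0,0,13],[0,0,4],[0,0,0],[0,0,0]],"turn":[[0,0,0],[0,0,0],[0,0,0],[0,0,0],[0,0,0],[0,0,0],[0,0,0],[0,0,0],[0,0,0]],"grip":[30,30,30,30,30,30,30,30,30]}'
python3 - <<'E'
from h import *
plan([.5149,.0449,.0225],-85.3,6)
E
```

```text
time_s: 29.7
ee_pos: [0.5148, 0.0449, 0.0258]
orientation: [-3.141, 0.0, -1.489]
wrist_force: [-0.3, -1.0, -0.2]
opening: 0.0395
slide total [ 0.  -0.1  3.3] -> 6 rows of [ 0.  -0.   0.5] | turn [-0.001  0.     0.   ] -> 1 rows of [-0.0006  0.      0.0001] | yaw now -85.3 t 29.7
```

```bash
python3 -m inch '{"slide":[[0,0,3],[0,0,0],[0,0,0],[0,0,0],[0,0,0],[0,0,0],[0,0,-8],[0,0,-20],[0,0,-30],[0,0,0]],"turn":[[0,0,0],[0,0,0],[0,0,0],[0,0,0],[0,0,0],[0,0,0],[0,0,0],[0,0,0],[0,0,0],[0,0,0]],"grip":[30,30,56,56,56,56,56,56,56,56]}'
python3 -m inch '{"slide":[[0,0,-30],[0,0,-30],[-30,0,-20],[-30,0,0],[0,0,0]],"turn":[[0,0,0],[0,0,0],[0,0,0],[0,0,0],[0,0,0]],"grip":[60,60,60,60,60]}'
python3 - <<'E'
from h import *
v=V("wrist"); cv2.imwrite("pics/e5.png",v.c[:,:,::-1])
b,m=v.blobs((0,0,110),(179,80,255),1200)
for c,s in b: print(c,s,v.at(*c,.040).round(4))
plan([0.4435,0.2760,0.1],-85.3)
E
```

```text
time_s: 30.7
ee_pos: [0.5167, 0.0446, 0.0841]
orientation: [-3.136, -0.0, -1.489]
wrist_force: [0.9, 0.2, 0.1]
opening: 0.0561
time_s: 31.2
ee_pos: [0.5097, 0.1066, 0.1611]
orientation: [-3.14, 0.001, -1.487]
wrist_force: [-0.8, -0.4, 0.6]
opening: 0.0602
[278.7, 29.3] [249, 0, 61, 65, 3178] [ 0.5209 -0.0183  0.04  ]
[369.4, 22.4] [340, 0, 77, 57, 1627] [ 0.4584 -0.0278  0.04  ]
[277.9, 123.4] [251, 90, 57, 64, 2626] [0.5162 0.0456 0.04  ]
slide total [-175.5   51.5   60.5] -> 5 rows of [-35.1  10.3  12.1] | turn [-0.001  0.     0.002] -> 1 rows of [-0.0005  0.      0.0016] | yaw now -85.21 t 31.2
```

View pics/e5.png

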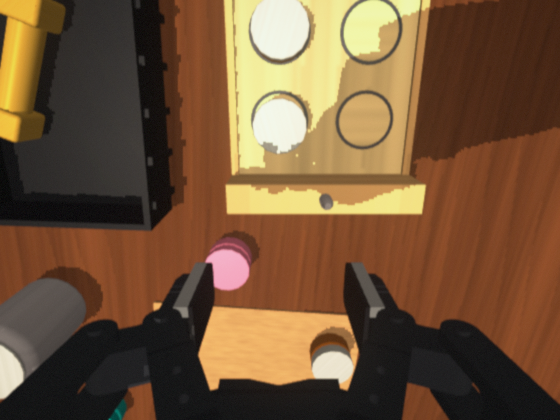

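```bash
python3 -m inch '{"slide":[[-35,10.3,12],[-35,10.3,12],[-35,10.3,12],[-35,10.3,12],[-35,10.3,12],[0,0,0],[0,0,0]],"turn":[[0,0,0],[0,0,0],[0,0,0],[0,0,0],[0,0,0],[0,0,0],[0,0,0]],"grip":[60,60,60,60,60,60,60]}'
python3 - <<'E'
from h import *
v=V("wrist"); cv2.imwrite("pics/e6.png",v.c[:,:,::-1])
b,m=v.blobs((0,0,110),(179,80,255),800,(200,60,540,300))
for c,s in b: print(c,s,v.at(*c,.035).round(4))
plan([0.4435,0.2760,0.014],-85.3,5)
E
```

```text
time_s: 31.95
ee_pos: [0.4435, 0.2742, 0.0997]
orientation: [3.14, -0.001, -1.488]
wrist_force: [0.5, -0.4, -0.6]
opening: 0.0598
[280.3, 227.8] [250, 197, 62, 62, 2980] [0.4429 0.2755 0.035 ]
slide total [-2.4  0.3 86.1] -> 5 rows of [-0.5  0.1 17.2] | turn [ 0.001 -0.001 -0.   ] -> 1 rows of [ 0.0005 -0.0009 -0.0005] | yaw now -85.33 t 32.0
```

View pics/e6.png

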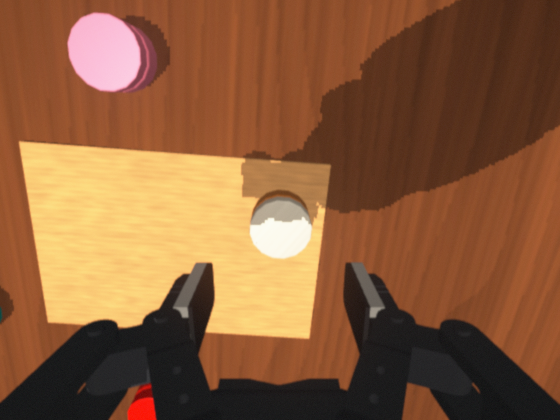

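```bash
python3 -m inch '{"slide":[[-0.5,0,20],[-0.5,0,20],[-0.5,0,20],[-0.5,0,16],[0,0,9],[0,0,0],[0,0,0],[0,0,0],[0,0,0],[0,0,0]],"turn":[[0,0,0],[0,0,0],[0,0,0],[0,0,0],[0,0,0],[0,0,0],[0,0,0],[0,0,0],[0,0,0],[0,0,0]],"grip":[60,60,60,60,60,60,30,30,30,30]}' 50
python3 -m inch '{"slide":[[0,0,0],[0,0,0],[0,0,-10],[0,0,-20],[0,0,-30],[0,0,-30],[0,0,-30],[0,0,-20],[0,0,0]],"turn":[[0,0,0],[0,0,0],[0,0,0],[0,0,0],[0,0,0],[0,0,0],[0,0,0],[0,0,0],[0,0,0]],"grip":[30,30,30,30,30,30,30,30,30]}'
python3 - <<'E'
from h import *
plan([.4487,-.0288,.15],-85.3)
E
```

```text
time_s: 33.0
ee_pos: [0.4446, 0.2764, 0.0164]
orientation: [-3.14, 0.0, -1.49]
wrist_force: [0.4, -2.5, 7.5]
opening: 0.0403
time_s: 33.9
ee_pos: [0.4452, 0.2774, 0.1589]
orientation: [-3.137, 0.003, -1.489]
wrist_force: [0.3, -0.5, -0.9]
opening: 0.0403
slide total [305.5  21.5   8. ] -> 8 rows of [38.2  2.7  1. ] | turn [-0.005  0.003 -0.   ] -> 1 rows of [-0.0049  0.0027 -0.0004] | yaw now -85.32 t 33.9
```

```bash
python3 -m inch '{"slide":[[38,2.7,1],[38,2.7,1],[38,2.7,1],[38,2.7,1],[38,2.7,1],[38,2.7,1],[38,2.7,1],[38,2.7,1],[0,0,0],[0,0,0]],"turn":[[0,0,0],[0,0,0],[0,0,0],[0,0,0],[0,0,0],[0,0,0],[0,0,0],[0,0,0],[0,0,0],[0,0,0]],"grip":[30,30,30,30,30,30,30,30,30,30]}'
python3 - <<'E'
from h import *
plan([.4487,-.0288,.024],-85.3,6)
v=V("wrist"); cv2.imwrite("pics/e7.png",v.c[:,:,::-1])
E
```

```text
time_s: 34.9
ee_pos: [0.4466, -0.0289, 0.1469]
orientation: [3.141, 0.0, -1.492]
wrist_force: [1.1, 0.1, -0.3]
opening: 0.0405
slide total [ 1.000e-01 -2.200e+00  1.229e+02] -> 6 rows of [ 0.  -0.4 20.5] | turn [ 0.001  0.    -0.003] -> 1 rows of [ 0.0008  0.0004 -0.003 ] | yaw now -85.47 t 34.9
```

View pics/e7.png

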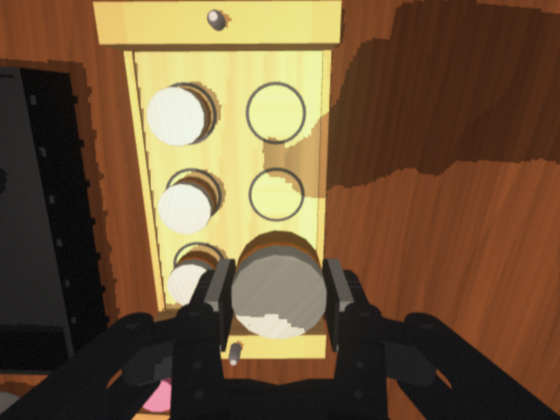

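```bash
python3 -m inch '{"slide":[[0,-0.3,22],[0,-0.3,22],[0,-0.3,22],[0,-0.2,22],[0,0,20],[0,0,10],[0,0,4],[0,0,0],[0,0,0]],"turn":[[0,0,0],[0,0,0],[0,0,0],[0,0,0],[0,0,0],[0,0,0],[0,0,0],[0,0,0],[0,0,0]],"grip":[30,30,30,30,30,30,30,30,30]}'
python3 - <<'E'
from h import *
plan([.4487,-.0288,.022],-85.3,6)
E
```

```text
time_s: 35.85
ee_pos: [0.4487, -0.028, 0.026]
orientation: [-3.141, -0.0, -1.489]
wrist_force: [0.4, 0.9, -0.3]
opening: 0.0399
slide total [0.8 0.1 4. ] -> 6 rows of [0.1 0.  0.7] | turn [-0.001 -0.    -0.   ] -> 1 rows of [-0.001  -0.0002 -0.0002] | yaw now -85.31 t 35.9
```

```bash
python3 -m inch '{"slide":[[0,0,2.5],[0,0,1.5],[0,0,0],[0,0,0],[0,0,0],[0,0,0],[0,0,-8],[0,0,-20],[0,0,-30],[0,0,0]],"turn":[[0,0,0],[0,0,0],[0,0,0],[0,0,0],[0,0,0],[0,0,0],[0,0,0],[0,0,0],[0,0,0],[0,0,0]],"grip":[30,30,30,56,56,56,56,56,56,56]}'
python3 -m inch '{"slide":[[0,0,-30],[0,0,-30],[-30,0,-20],[-30,0,-20],[0,0,0],[0,0,0]],"turn":[[0,0,0],[0,0,0],[0,0,0],[0,0,0],[0,0,0],[0,0,0]],"grip":[60,60,60,60,60,60]}'
python3 - <<'E'
from h import *
v=V("wrist"); cv2.imwrite("pics/e8.png",v.c[:,:,::-1])
b,m=v.blobs((0,0,110),(179,80,255),600)
for c,s in b: print(c,s,v.at(*c,.040).round(4))
g=V("scene"); g.crop("e9",120,110,390,370,3)
E
```

```text
time_s: 36.85
ee_pos: [0.4503, -0.0284, 0.0828]
orientation: [-3.136, -0.001, -1.489]
wrist_force: [-0.4, 0.2, 0.4]
opening: 0.0563
time_s: 37.45
ee_pos: [0.4433, 0.0319, 0.1794]
orientation: [-3.141, -0.0, -1.488]
wrist_force: [-0.3, -0.2, -0.4]
opening: 0.06
[183.8, 31.8] [156, 0, 62, 69, 2842] [ 0.5254 -0.0888  0.04  ]
[295.9, 52.1] [250, 4, 68, 123, 1923] [ 0.4402 -0.0819  0.04  ]
[190.8, 124.2] [165, 92, 54, 60, 2263] [ 0.52   -0.0215  0.04  ]
[277.6, 122.3] [252, 92, 53, 58, 2264] [ 0.4498 -0.0289  0.04  ]
[291.1, 189.7] [254, 167, 60, 63, 1115] [0.4336 0.0265 0.04  ]
[196.5, 202.6] [173, 168, 49, 60, 1882] [0.5149 0.045  0.04  ]
```

View pics/e8.png

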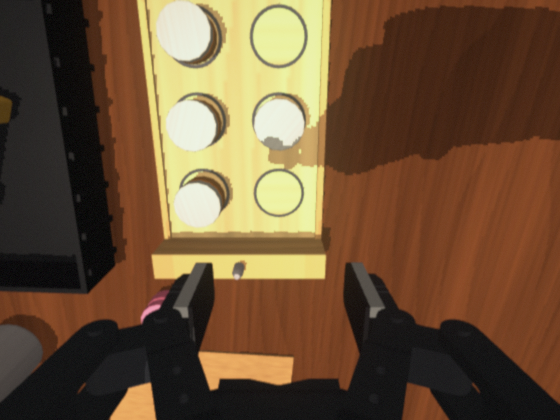

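View pics/e9.png

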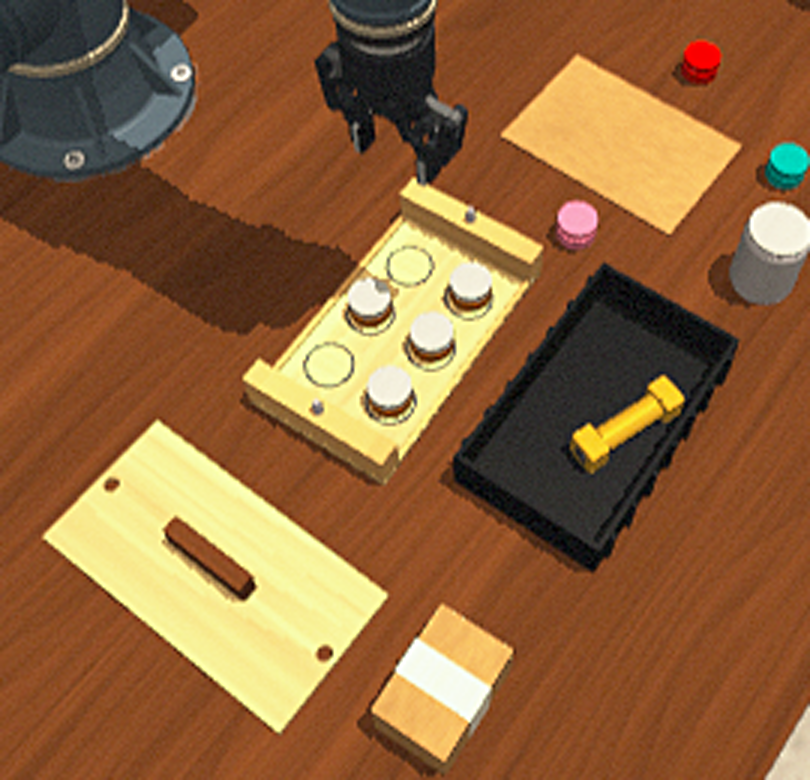

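```bash
python3 - <<'E'
from h import *
v=V("scene"); print("fitting",v.at(330,251.7,.03), "parcel",v.at(268,332,.06))
plan([0.47,-0.306,0.27],-179)
E
```

```text
fitting [0.72444879 0.01661326 0.03      ] parcel [ 0.72883293 -0.26171572  0.06      ]
slide total [ 3.38e+02  2.00e-01 -9.14e+01] -> 9 rows of [ 37.6   0.  -10.2] | turn [ 1.000e-03 -1.000e-03  1.634e+00] -> 12 rows of [ 1.000e-04 -1.000e-04  1.362e-01] | yaw now -85.37 t 37.6
```

```bash
python3 -m inch '{"slide":[[37.5,0,-10],[37.5,0,-10],[37.5,0,-10],[37.5,0,-10],[37.5,0,-10],[37.5,0,-10],[37.5,0,-10],[37.5,0,-10],[37.5,0,-10],[0,0,0]],"turn":[[0,0,0],[0,0,0],[0,0,0],[0,0,0],[0,0,0],[0,0,0],[0,0,0],[0,0,0],[0,0,0],[0,0,0]],"grip":[60,60,60,60,60,60,60,60,60,60]}'
python3 -m inch '{"slide":[[0,0,0],[0,0,0],[0,0,0],[0,0,0],[0,0,0],[0,0,0],[0,0,0],[0,0,0],[0,0,0],[0,0,0]],"turn":[[0,0,0.136],[0,0,0.136],[0,0,0.136],[0,0,0.136],[0,0,0.136],[0,0,0.136],[0,0,0.136],[0,0,0.136],[0,0,0.136],[0,0,0.136]],"grip":[60,60,60,60,60,60,60,60,60,60]}'
python3 -m inch '{"slide":[[0,0,0],[0,0,0],[0,0,0],[0,0,0]],"turn":[[0,0,0.136],[0,0,0.136],[0,0,0],[0,0,0]],"grip":[60,60,60,60]}'
python3 - <<'E'
from h import *
plan([0.5088,-0.3066,0.1],-179)
v=V("wrist"); cv2.imwrite("pics/f1.png",v.c[:,:,::-1])
E
```

```text
time_s: 38.6
ee_pos: [0.4705, -0.3097, 0.2688]
orientation: [3.141, -0.001, -1.494]
wrist_force: [0.1, 0.6, 0.3]
opening: 0.0604
time_s: 39.6
ee_pos: [0.47, -0.3049, 0.2683]
orientation: [3.14, -0.001, -2.856]
wrist_force: [-0.3, -0.1, -1.0]
opening: 0.0598
time_s: 40.0
ee_pos: [0.4702, -0.3049, 0.2687]
orientation: [3.141, -0.001, -3.118]
wrist_force: [-0.3, 0.4, -0.0]
opening: 0.06
slide total [-38.7  -2.7 168.7] -> 5 rows of [-7.7 -0.5 33.7] | turn [ 0.001 -0.001  0.006] -> 1 rows of [ 0.0006 -0.001   0.0062] | yaw now -178.64 t 40.0
```

View pics/f1.png

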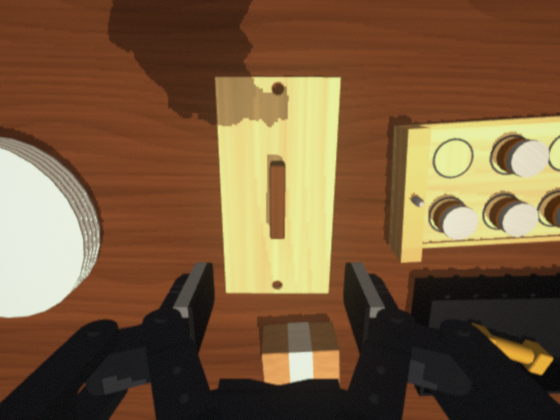

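```bash
python3 - <<'E'
from h import *
np.set_printoptions(suppress=True,precision=4)
v=V("wrist"); g=cv2.cvtColor(v.c,cv2.COLOR_RGB2GRAY).astype(float)
hs=[]
for (x,y) in((278,89),(277,285)):
    p=g[y-9:y+10,x-9:x+10]; t=(p.max()*0.5+p.min()*.5) if y>200 else p.min()+.55*(np.median(p)-p.min())
    m=(p<t); yy,xx=np.nonzero(m); u,w=xx.mean()+x-9,yy.mean()+y-9; P=v.at(u,w,.008); hs.append(P); print(u,w,m.sum(),P)
d=hs[1]-hs[0]; print("c",(hs[0]+hs[1])/2,np.linalg.norm(d),np.degrees(np.arctan2(d[1],d[0])))
b,m=v.blobs((15,40,80),(40,200,255),3000,(200,60,350,300)); print(b)
cs,_=cv2.findContours(m,cv2.RETR_EXTERNAL,cv2.CHAIN_APPROX_NONE); c=max(cs,key=cv2.contourArea)
q=cv2.approxPolyDP(c,8,True)[:,0]; W=[v.at(*p,.008)[:2] for p in q]; print(q.tolist(),np.array(W),np.mean(W,0))
v.crop("f2",210,70,350,300,3)
E
```

```text
277.73873873873873 88.53153153153153 111 [ 0.3812 -0.3081  0.008 ]
276.7238095238095 287.74285714285713 105 [ 0.637  -0.3037  0.008 ]
c [ 0.5091 -0.3059  0.008 ] 0.25587480710629334 0.9846526622746575
[([277.2, 180.3], [215, 76, 127, 219, 24158])]
[[215, 76], [225, 291], [328, 293], [341, 77]] [[ 0.3697 -0.3783]
 [ 0.6438 -0.3742]
 [ 0.6436 -0.2333]
 [ 0.3674 -0.2377]] [ 0.5061 -0.3059]
```

View pics/f2.png

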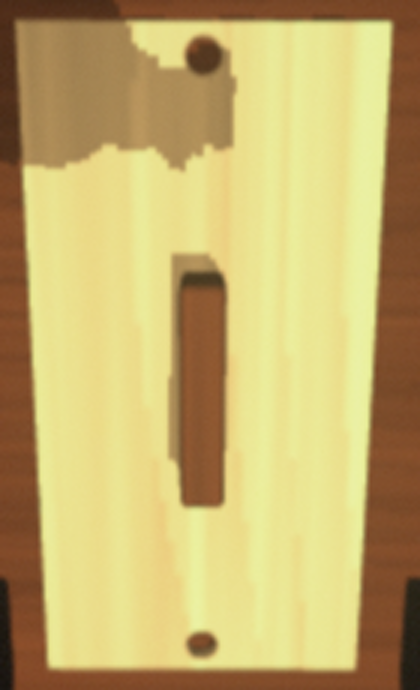

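```bash
python3 - <<'E'
from h import *
np.set_printoptions(suppress=True,precision=4)
v=V("wrist")
for p in((277.5,88.3),(277.3,284.4)):print(v.at(*p,.008))
a,b=v.at(277.8,164.5,.042),v.at(277.2,238.3,.042);print("bar",a,b,(a+b)/2)
plan([0.5072,-0.306,0.1],-179)
E
```

```text
[ 0.3811 -0.3083  0.008 ]
[ 0.6321 -0.3031  0.008 ]
bar [ 0.4614 -0.3061  0.042 ] [ 0.5498 -0.3049  0.042 ] [ 0.5056 -0.3055  0.042 ]
slide total [-36.7  -2.  169.1] -> 5 rows of [-7.3 -0.4 33.8] | turn [ 0.    -0.     0.005] -> 1 rows of [ 0.0001 -0.0003  0.0049] | yaw now -178.72 t 40.1
```

```bash
python3 -m inch '{"slide":[[-7.1,-0.4,34],[-7.1,-0.4,34],[-7.1,-0.4,34],[-7.1,-0.4,34],[-7.1,-0.4,33],[0,0,15],[0,0,0],[0,0,0]],"turn":[[0,0,0.005],[0,0,0],[0,0,0],[0,0,0],[0,0,0],[0,0,0],[0,0,0],[0,0,0]],"grip":[60,60,60,60,60,60,60,60]}'
python3 - <<'E'
from h import *
plan([0.506,-0.306,0.014],-179)
v=V("wrist"); cv2.imwrite("pics/f3.png",v.c[:,:,::-1])
E
```

```text
time_s: 40.95
ee_pos: [0.5063, -0.3063, 0.0857]
orientation: [-3.142, -0.0, -3.126]
wrist_force: [-0.4, -0.1, 0.1]
opening: 0.0599
slide total [ 0.3  0.4 71.7] -> 2 rows of [ 0.1  0.2 35.9] | turn [-0.    -0.    -0.001] -> 1 rows of [-0.0001 -0.0001 -0.0014] | yaw now -179.08 t 41.0
```

View pics/f3.png

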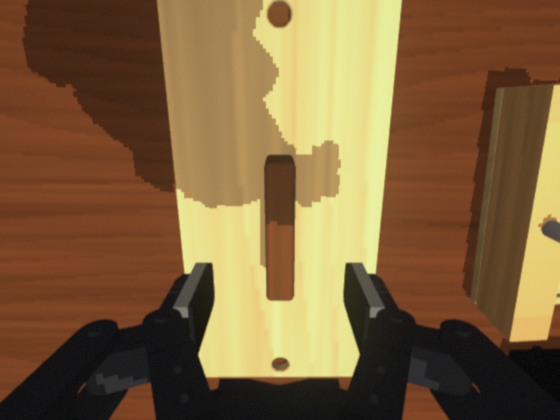

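```bash
python3 -m inch '{"slide":[[0,0,20],[0,0,20],[0,0,18],[0,0,10],[0,0,3],[0,0,0],[0,0,0],[0,0,0],[0,0,0],[0,0,0]],"turn":[[0,0,0],[0,0,0],[0,0,0],[0,0,0],[0,0,0],[0,0,0],[0,0,0],[0,0,0],[0,0,0],[0,0,0]],"grip":[60,60,60,60,60,60,5,5,5,5]}' 100
python3 -m inch '{"slide":[[0,0,0],[0,0,0],[0,0,0],[0,0,0]],"turn":[[0,0,0],[0,0,0],[0,0,0],[0,0,0]],"grip":[5,5,5,5]}'
```

```text
time_s: 42.0
ee_pos: [0.5066, -0.3065, 0.0153]
orientation: [-3.141, 0.001, -3.126]
wrist_force: [-1.1, 0.9, 5.6]
opening: 0.0166
time_s: 42.4
ee_pos: [0.5066, -0.3065, 0.0153]
orientation: [-3.141, 0.001, -3.126]
wrist_force: [-0.7, 1.4, 6.4]
opening: 0.0164
```

```bash
python3 -m inch '{"slide":[[0,0,-8],[0,0,-15],[0,0,-22],[0,0,-25],[0,0,-25],[0,0,-25],[0,0,-20],[0,0,-15],[0,0,0],[0,0,0]],"turn":[[0,0,0],[0,0,0],[0,0,0],[0,0,0],[0,0,0],[0,0,0],[0,0,0],[0,0,0],[0,0,0],[0,0,0]],"grip":[5,5,5,5,5,5,5,5,5,5]}'
python3 - <<'E'
from h import *
plan([0.4846,-0.0258,0.165],-85.27)
v=V("wrist"); cv2.imwrite("pics/f4.png",v.c[:,:,::-1])
v=V("scene"); v.crop("f5",120,110,390,370,3)
E
```

```text
time_s: 43.4
ee_pos: [0.506, -0.3062, 0.1691]
orientation: [-3.142, -0.0, -3.126]
wrist_force: [0.1, 0.7, -2.6]
opening: 0.0162
slide total [ 17.2 280.7   4.1] -> 8 rows of [ 2.1 35.1  0.5] | turn [ 0.    -0.    -1.638] -> 12 rows of [ 0.     -0.     -0.1365] | yaw now -179.13 t 43.4
```

View pics/f4.png

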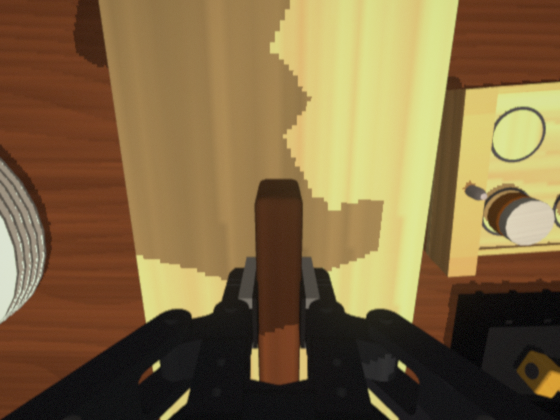

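View pics/f5.png

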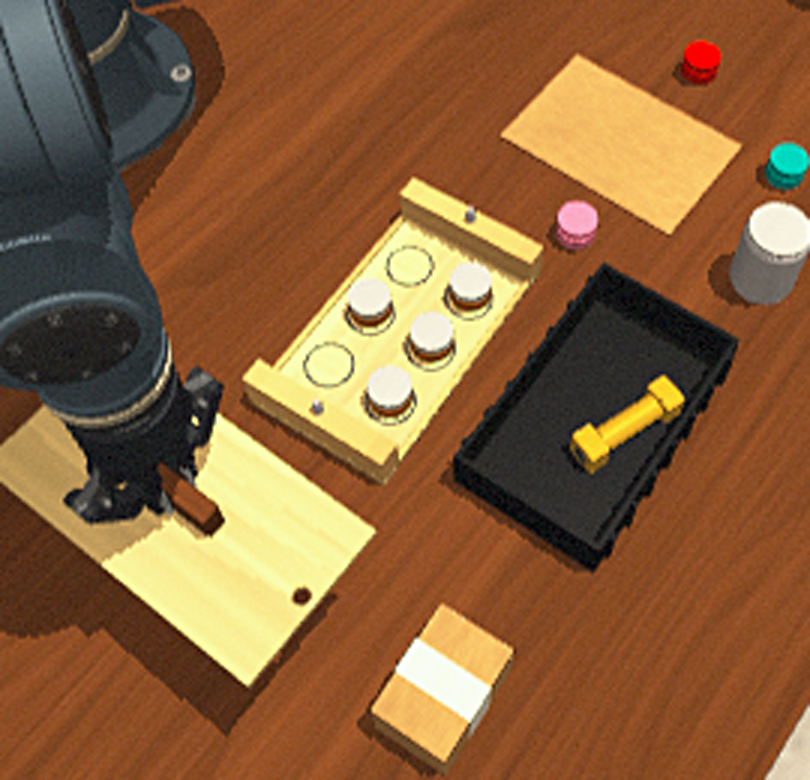

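```bash
python3 -m inch '{"slide":[[0,0,0],[0,0,0],[0,0,0],[0,0,0],[0,0,0],[0,0,0],[0,0,0],[0,0,0],[0,0,0],[0,0,0]],"turn":[[0,0,-0.06],[0,0,-0.11],[0,0,-0.11],[0,0,-0.11],[0,0,-0.11],[0,0,-0.11],[0,0,-0.11],[0,0,-0.11],[0,0,-0.11],[0,0,-0.11]],"grip":[5,5,5,5,5,5,5,5,5,5]}'
python3 -m inch '{"slide":[[0,0,0],[0,0,0],[0,0,0],[0,0,0],[0,0,0],[0,0,0],[0,0,0],[0,0,0],[0,0,0]],"turn":[[0,0,-0.11],[0,0,-0.11],[0,0,-0.11],[0,0,-0.11],[0,0,-0.08],[0,0,-0.06],[0,0,-0.01],[0,0,0],[0,0,0]],"grip":[5,5,5,5,5,5,5,5,5]}'
python3 - <<'E'
from h import *
plan([0.4846,-0.0258,0.165],-85.27)
E
```

```text
time_s: 44.5
ee_pos: [0.5057, -0.3059, 0.1681]
orientation: [3.14, -0.0, -2.072]
wrist_force: [0.6, -0.6, -4.0]
opening: 0.0164
time_s: 45.4
ee_pos: [0.506, -0.3061, 0.1689]
orientation: [3.141, 0.0, -1.488]
wrist_force: [0.5, 0.4, -3.0]
opening: 0.0164
slide total [-281.1   -1.9    4. ] -> 8 rows of [-35.1  -0.2   0.5] | turn [0.001 0.    0.   ] -> 1 rows of [0.0007 0.0004 0.0005] | yaw now -85.24 t 45.4
```

```bash
python3 -m inch '{"slide":[[-20,0,0],[-30,0,0],[-30,0,0],[-35,0,0],[-35,-0.5,0],[-35,-0.5,0],[-35,-0.5,0],[-30,-0.5,0],[-20,0,0],[-10,0,0]],"turn":[[0,0,0],[0,0,0],[0,0,0],[0,0,0],[0,0,0],[0,0,0],[0,0,0],[0,0,0],[0,0,0],[0,0,0]],"grip":[5,5,5,5,5,5,5,5,5,5]}'
python3 -m inch '{"slide":[[0,0,20],[0,0,20],[0,0,10],[0,0,0],[0,0,0]],"turn":[[0,0,0],[0,0,0],[0,0,0],[0,0,0],[0,0,0]],"grip":[5,5,5,5,5]}'
python3 - <<'E'
from h import *
plan([0.4846,-0.0258,0.110],-85.27)
v=V("scene"); v.crop("g1",190,110,330,270,5)
s=V("side"); s.crop("g2",240,130,400,270,5)
w=V("wrist"); cv2.imwrite("pics/g3.png",w.c[:,:,::-1])
E
```

```text
time_s: 46.4
ee_pos: [0.484, -0.0251, 0.1695]
orientation: [-3.142, 0.0, -1.485]
wrist_force: [0.5, -0.7, -3.4]
opening: 0.0163
time_s: 46.9
ee_pos: [0.4848, -0.0273, 0.1198]
orientation: [-3.141, -0.0, -1.487]
wrist_force: [0.0, 0.4, -2.9]
opening: 0.0164
slide total [-1.6  0.1  9.8] -> 1 rows of [-1.6  0.1  9.8] | turn [-0.    -0.     0.001] -> 1 rows of [-0.0002 -0.0002  0.0013] | yaw now -85.2 t 46.9
```

View pics/g1.png

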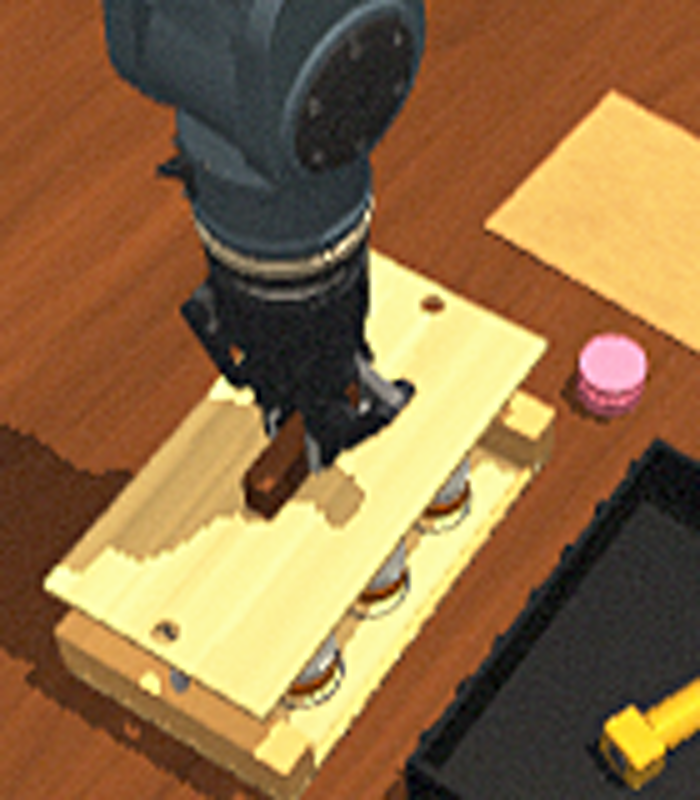

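View pics/g2.png

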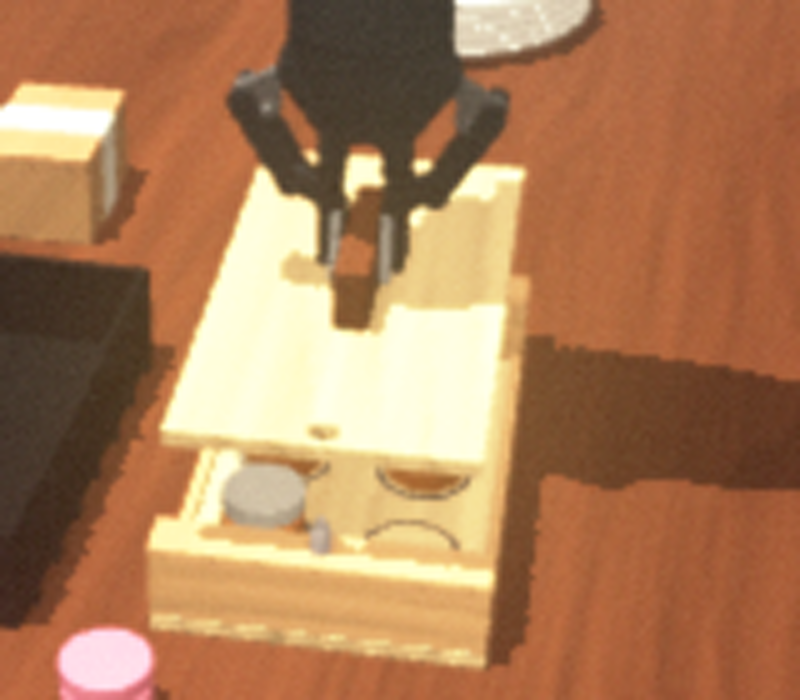

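View pics/g3.png

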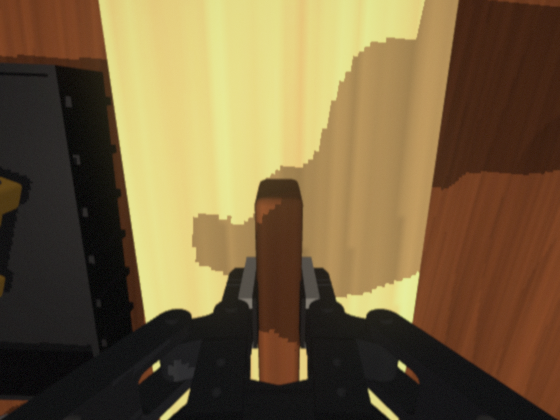

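```bash
python3 - <<'E'
from h import *
np.set_printoptions(suppress=True,precision=4)
v=V("scene");s=V("side")
zt=.1198-.0153+.008
h1,h0=v.at(276.6,170.6,zt),v.at(223.4,236,zt); p1,p0=v.at(276.7,180,.066),v.at(225.5,244.5,.066)
print("scene holes",h1,h0,np.linalg.norm(h1-h0),"diff",h1-p1,h0-p0)
print("side hole1",s.at(304.6,216.2,zt),"pin1",s.at(240+318/5,130+522/5,.066))
print("tri",tri(v,(276.6,170.6),s,(304.6,216.2)))
a=np.radians(4.735);Q=np.array([[np.cos(a),-np.sin(a)],[np.sin(a),np.cos(a)]])
print("pins by rings",Q@[0,.126]+[.48462,-.02581],Q@[0,-.126]+[.48462,-.02581])
E
```

```text
scene holes [0.4764 0.097  0.1125] [ 0.4978 -0.1531  0.1125] 0.2509950989706889 diff [-0.     -0.0008  0.0465] [-0.001   0.0004  0.0465]
side hole1 [0.4731 0.1021 0.1125] pin1 [0.4733 0.1063 0.066 ]
tri (array([0.4745, 0.0986, 0.1097]), np.float64(0.0012355241600507483))
pins by rings [0.4742 0.0998] [ 0.495  -0.1514]
```

```bash
python3 -m inch '{"slide":[[-0.5,0,12],[-0.4,0,12],[0,0,8],[0,0,0],[0,0,0]],"turn":[[0,0,0],[0,0,0],[0,0,0],[0,0,0],[0,0,0]],"grip":[5,5,5,5,5]}'
python3 - <<'E'
from h import *
np.set_printoptions(suppress=True,precision=4)
plan([0.4848,-0.0262,0.0633],-85.27)
print(bot.read_state()['wrist_force'])
v=V("scene"); v.crop("g4",190,140,330,270,5)
s=V("side"); s.crop("g5",240,130,400,270,5)
E
```

```text
time_s: 47.65
ee_pos: [0.4847, -0.0262, 0.0876]
orientation: [-3.142, -0.0, -1.486]
wrist_force: [1.0, -0.3, -3.5]
opening: 0.0161
slide total [-0.  -0.1 24.3] -> 1 rows of [-0.  -0.1 24.3] | turn [-0.    -0.     0.002] -> 1 rows of [-0.0001 -0.0001  0.0018] | yaw now -85.17 t 47.6
[ 1.0158 -0.3396 -3.4545]
```

View pics/g4.png

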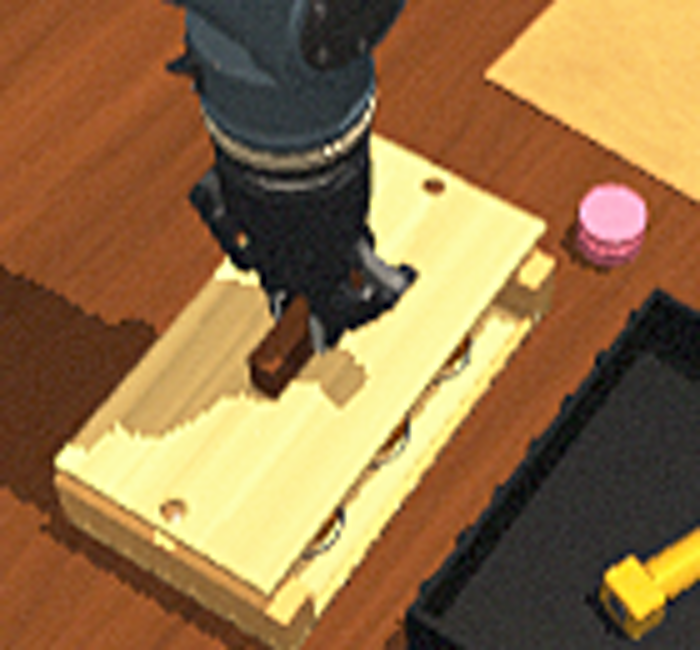

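View pics/g5.png

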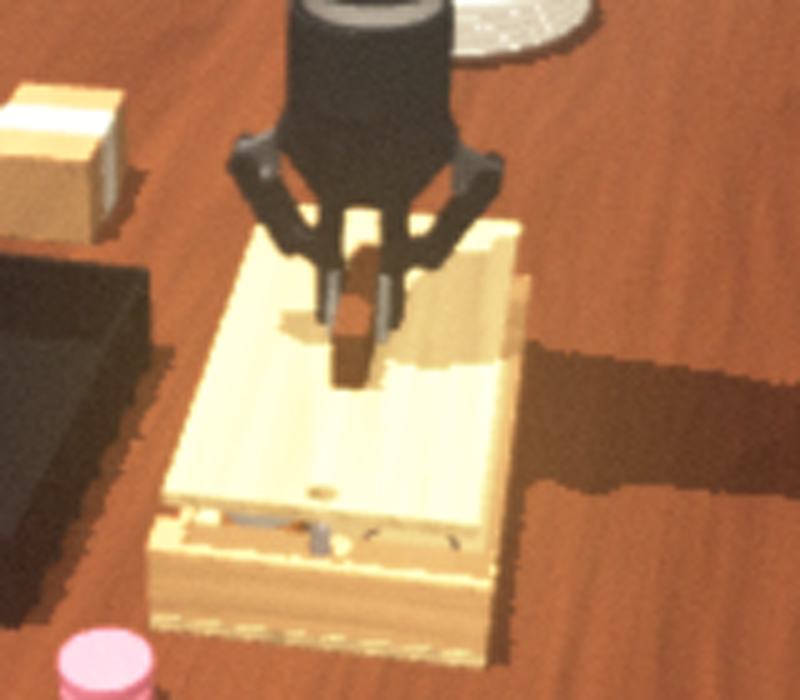

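Lower in small steps watching the force.

```bash
python3 -m inch '{"slide":[[0,0,4],[0,0,4],[0,0,3],[0,0,0],[0,0,0]],"turn":[[0,0,0],[0,0,0],[0,0,0],[0,0,0],[0,0,0]],"grip":[5,5,5,5,5]}'
python3 -m inch '{"slide":[[0,0,3],[0,0,3],[0,0,0],[0,0,0]],"turn":[[0,0,0],[0,0,0],[0,0,0],[0,0,0]],"grip":[5,5,5,5]}'
```

```text
time_s: 48.25
ee_pos: [0.4844, -0.0262, 0.0762]
orientation: [3.141, -0.0, -1.486]
wrist_force: [-0.1, -0.2, -3.0]
opening: 0.0167
time_s: 48.65
ee_pos: [0.4845, -0.0262, 0.0702]
orientation: [3.141, -0.0, -1.486]
wrist_force: [0.2, -0.6, -2.0]
opening: 0.0162
```

```bash
python3 -m inch '{"slide":[[0,0,2],[0,0,2],[0,0,1],[0,0,0],[0,0,0]],"turn":[[0,0,0],[0,0,0],[0,0,0],[0,0,0],[0,0,0]],"grip":[5,5,5,5,5]}'
python3 -m inch '{"slide":[[0,0,1],[0,0,0.5],[0,0,0],[0,0,0]],"turn":[[0,0,0],[0,0,0],[0,0,0],[0,0,0]],"grip":[5,5,5,5]}'
```

```text
time_s: 49.15
ee_pos: [0.4846, -0.0262, 0.0653]
orientation: [3.142, -0.0, -1.486]
wrist_force: [0.9, -0.0, -3.0]
opening: 0.0166
time_s: 49.55
ee_pos: [0.4845, -0.0262, 0.0638]
orientation: [3.142, -0.0, -1.486]
wrist_force: [0.4, -0.7, -3.5]
opening: 0.0163
```

```bash
python3 -m inch '{"slide":[[0,0,0.7],[0,0,0],[0,0,0],[0,0,0],[0,0,0],[0,0,0],[0,0,0]],"turn":[[0,0,0],[0,0,0],[0,0,0],[0,0,0],[0,0,0],[0,0,0],[0,0,0]],"grip":[5,5,5,40,40,40,40]}'
python3 -m inch '{"slide":[[0,0,0],[0,0,-10],[0,0,-25],[0,0,-35],[0,0,-35],[0,0,-35],[0,0,0]],"turn":[[0,0,0],[0,0,0],[0,0,0],[0,0,0],[0,0,0],[0,0,0],[0,0,0]],"grip":[60,60,60,60,60,60,60]}'
python3 - <<'E'
from h import *
v=V("scene"); v.crop("i1",190,130,370,270,4)
s=V("side"); s.crop("i2",240,130,400,270,5)
w=V("wrist"); cv2.imwrite("pics/i3.png",w.c[:,:,::-1])
E
```

```text
time_s: 50.25
ee_pos: [0.4846, -0.0262, 0.0632]
orientation: [-3.141, -0.0, -1.486]
wrist_force: [-0.1, -0.4, 0.1]
opening: 0.04
time_s: 50.95
ee_pos: [0.4868, -0.0263, 0.2082]
orientation: [-3.134, -0.001, -1.486]
wrist_force: [0.5, -0.1, 0.5]
opening: 0.0599
```

View pics/i1.png

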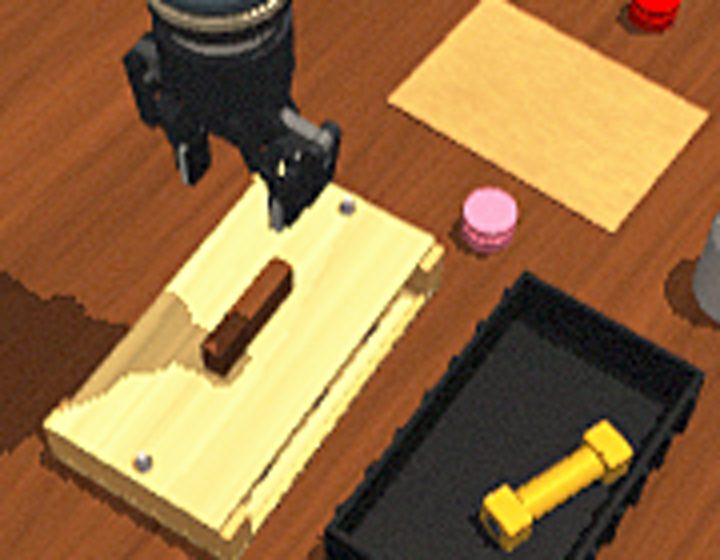

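View pics/i2.png

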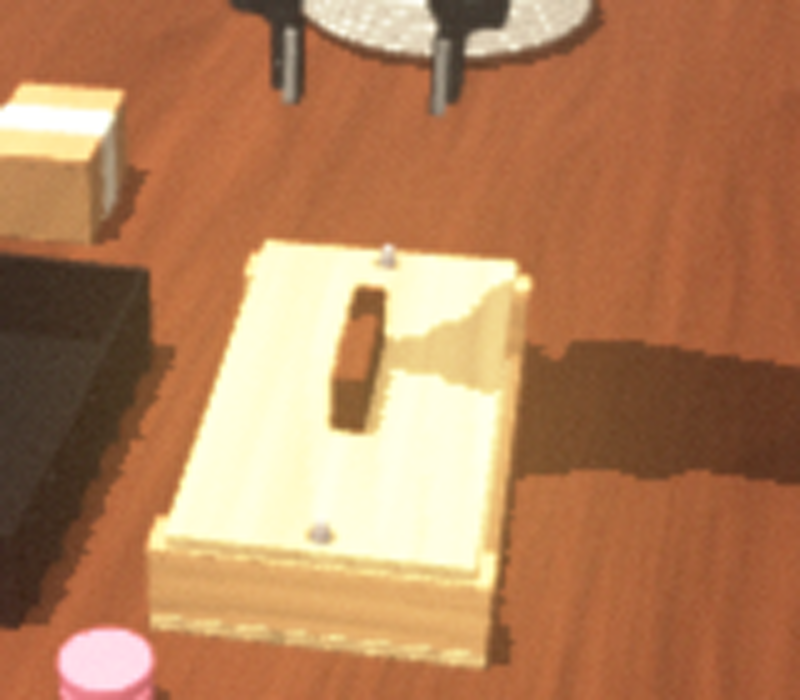

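View pics/i3.png

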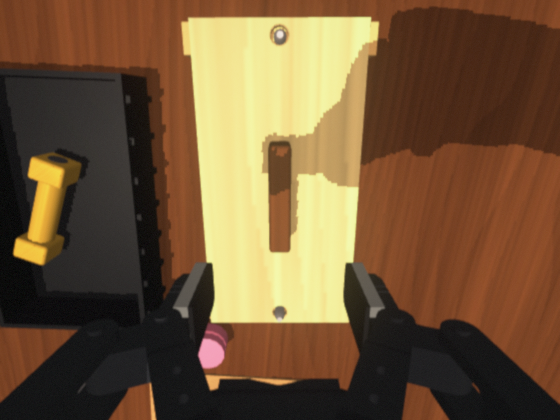

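```bash
python3 - <<'E'
from h import *
np.set_printoptions(suppress=True,precision=4)
w=V("wrist")
b,m=w.blobs((15,40,120),(40,200,255),3000,(170,5,400,330))
cs,_=cv2.findContours(m,cv2.RETR_EXTERNAL,cv2.CHAIN_APPROX_NONE); c=max(cs,key=cv2.contourArea)
print(cv2.boundingRect(c))
C=[w.at(*p,.056)[:2] for p in((189,18),(370,18),(355,322),(209,322))]; print(np.array(C),np.mean(C,0), np.linalg.norm(C[0]-C[1]),np.linalg.norm(C[1]-C[2]))
print(bot.read_state()['wrist_force'],bot.read_state()['opening'],bot.read_state()['time_s'])
from bench import hand_in
print(hand_in())
E
```

```text
(179, 15, 200, 309)
[[ 0.5646 -0.1577]
 [ 0.427  -0.1693]
 [ 0.3962  0.1032]
 [ 0.5438  0.1155]] [ 0.4829 -0.0271] 0.13804550922173095 0.2742354522659032
[-0.3635 -0.5919 -0.7865] 0.06016261611259192 51.15
the job is handed in; nothing more can be done
None
```

The job is handed in after about 51 s of the 210 s allowed. The hand-in gives no verdict, so what follows rests on my own camera checks.

- **Fitting:** I put the brass fitting in the black crate first. It later shifted about 3 cm towards the crate's far wall, but it is still well inside.
- **Pots:** There were four glass pots. Three fill the long row on the crate side and the fourth is on the middle mark of the other row. All were upright and within about 2 mm of their marks before the board went on.
- **Board:** I lowered it over both pins and let go at the height where it should sit flush. In the final pictures both pins show through the holes and I saw no gap at the end blocks. I did not measure its tilt separately. Its corners put the centre about 2 mm from the tray's.
- **Left alone:** The tin, the parcel and the pink, red and turquoise pots were not touched. The gripper is open and about 15 cm above the board.

The side camera disagreed with the scene and wrist cameras by 4 to 8 mm, probably because its angle is oblique. I relied on the scene and wrist cameras, and the board went down over the pins with no contact force. My first automatic reading of one board hole was off, so I corrected it by eye from an enlarged picture.

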